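# Set up the next blank in the machine vise

### The job

The steel blank on the plywood board is the next one to be drilled: clamp it level in the machine vise, about the middle of the jaws and with its long sides against them, sitting on the one packing block that lets its top stand proud of the jaws by a few millimetres (not below them, and not by more than 10 mm). One packing block was left in the vise from the last job: keep it if it is the right one, otherwise change it for the right one, and have the two unused blocks lying flat on top of the green drawer case at the end. Crank the vise tight on the blank, and leave the blanks in the crate, the bottle, the can and the wrench alone.

Things in the scene. Friction and masses are not known exactly. Their poses are not given: they have to be found in the camera images.
- vise: machine vise on a grey T-slot block, fixed. Origin: underside, on the bench, mid-width; x along the jaws, y along the screw from the crank to the fixed jaw, z up. Block x +-80, y -90 to 115, 40 mm high; bed x +-55, y -85 to 105; bearing block x +-35, y -83 to -61, top z 115. Screw axis at x 0, z 90 mm, parallel to y
- fixed_jaw (a point): foot of the fixed jaw's gripping face, mid-width: in the vise's frame x 0, y 60, z 70 mm; axes as the vise's. The flat floor between the jaws is at this height; jaw tops are 40 mm above it. Both jaws are 120 mm wide (x +-60), the fixed one 40 mm thick (towards +y), the moving one 38 mm, on the -y side
- jaw (a joint): travel of the moving jaw towards the fixed jaw, m; the opening between the jaws is 0.062 minus this. It moves 8 mm per turn of the crank and keeps its place when the crank is let go
- crank (a joint): total angle of the crank, rad, growing as the jaws close: clockwise seen from the crank end, i.e. right-handed about the vise's +y. Jaw travel = angle x 0.008/(2 pi). At 0 (and whole turns) the arm points straight up. Turning it takes about 6 to 8 N at the knob; on the work this rises softly, by some 20 N over a radian
- knob_centre (a point): middle of the crank's black handgrip, 25 mm in diameter and 62 mm long, parallel to the screw, which turns freely on its own pin. It circles at 45 mm round the screw axis, at y -148 mm in the vise's frame; grip it from above with the fingers closing across the screw
- board: bare plywood marking-out board, 140 x 140 x 9 mm, fixed, lying to one side of the vise (either side); origin under its centre
- rack: low green steel drawer case, 160 (x) x 170 (y) mm, fixed, on the other side of the vise; origin under its centre. Its top is the tray for the packing blocks: floor at z 70 mm, inside 150 x 160 mm, lip 6 mm high. Up to three blocks lie side by side, long sides along x, centred at about y -50, 0 and +50 mm; the +50 place is empty at the start (so is one other, its block being in the vise)
- crate: black slatted plastic stock crate, 200 (x) x 300 (y) x 103 mm, fixed, on the bench beyond the vise, origin under its centre; holds two other blanks
- blank_thin_centre (a point): steel drilling blank 60 (its x) x 40 (y) x 16 mm (z), about 0.30 kg, scribed cross on its top; this point is its centre. It lies on the board or in the crate
- blank_mid_centre (a point): steel drilling blank 60 (its x) x 40 (y) x 24 mm (z), about 0.45 kg, scribed cross on its top; this point is its centre. It lies on the board or in the crate
- blank_thick_centre (a point): steel drilling blank 60 (its x) x 40 (y) x 32 mm (z), about 0.60 kg, scribed cross on its top; this point is its centre. It lies on the board or in the crate
- packing_low_centre (a point): ground steel packing block 50 (its x) x 24 (y) x 14 mm (z), about 0.13 kg, small cross-holes in its sides; this point is its centre. It lies on the rack or on the vise's floor between the jaws, long side within about 0.15 rad of the jaws' direction
- packing_mid_centre (a point): ground steel packing block 50 (its x) x 24 (y) x 22 mm (z), about 0.21 kg, small cross-holes in its sides; this point is its centre. It lies on the rack or on the vise's floor between the jaws, long side within about 0.15 rad of the jaws' direction
- packing_high_centre (a point): ground steel packing block 50 (its x) x 24 (y) x 30 mm (z), about 0.28 kg, small cross-holes in its sides; this point is its centre. It lies on the rack or on the vise's floor between the jaws, long side within about 0.15 rad of the jaws' direction
- bottle: white plastic bottle, 56 mm in diameter, 185 mm tall, standing loose near the fixed-jaw end of the vise; origin under its centre
- oilcan: metal can, 66 mm in diameter, 130 mm tall, standing loose beyond the crank; origin under its centre
- wrench: open-ended wrench, 190 mm long, lying loose on the bench on the robot's side of the vise; origin under its middle
Things that resemble listed ones, but are neither listed nor needed, are in the scene too. Leave any black look-alike of the part that bears blank_mid_centre alone. Leave any blue look-alike of the part that bears packing_low_centre alone.

How it is judged:
By the outcome, as a careful person would: the job done as asked, in the order asked, and still so for the second after the job is handed in, with the robot touching nothing.
It also fails if it takes over 72 s, if anything falls off the work surface, if the arm or the gripper's body presses on something with over 40 N, if the wrist force passes 120 N, or if a joint passes its speed limit or range.

### The arm

A 6-joint arm with a two-finger parallel gripper is mounted at the origin on the work surface. World frame = base frame: x ahead of the robot, y to its left, z up, the work surface at z = 0. Lengths are in m, angles in degrees, forces in N, time in s.
With the tool pointing down it reaches from about 0.275 to 0.75 m from the base axis. Payload 10.2 kg.
Tool frame: the origin (TCP) lies at the very end of the fingers, on their centre line; the grasp point (between the pads) lies 19 mm behind it; z points along the fingers, y is the line along which they close (so a half turn about z gives the same grasp; the last joint's range is limited). The gripper opens to 88 mm and grips with 3 to 60 N. Pads are 18 mm wide; open, the fingers measure 123 mm over their backs; the gripper's body (75 mm by 187 mm) begins 45 mm behind the grasp point.
Start: joints at [54.866, 17.928, 85.812, -0, 76.261, -12.8], TCP at [0.2, 0.486, 0.239] pointing down, gripper open.
Joint ranges: [-168.41, 168.41], [-55.51, 124.54], [10.69, 146.95], [-70.63, 250.63], [1, 178], [-165.06, 165.06]. Speed limits (degrees/s): [136.94, 136.94, 172.46, 180, 180, 180].

### API

Orientations are given as [roll, pitch, yaw] about the fixed x, y, z axes, in that order (R = Rz(yaw) Ry(pitch) Rx(roll)).
In Python, from cell import env, cams, close_job gives the robot as it stands.
- The arm moves only by the tool jog_arm, never from a script. Its arguments are lists of equal length, an entry for each row: "translation": the shift along the tool's x, y, z in m, a list of three; "rotation": the turn, a rotation vector about the tool's x, y, z in degrees, a list of three; "gripper": the closure in counts, from 0 (fully open) to 255 (shut). In form: {"translation": [[x, y, z], ...], "rotation": [[wx, wy, wz], ...], "gripper": [gripper, ...]}. A call has exactly 5 rows; each row is the pose to reach, as a shift and turn from the pose commanded when the call began, along the tool's axes at that moment; what a row does not reach only later rows make up. A row lasts 1/12 s, in which the tool goes at most 41.7 mm and 7.16 degrees, less where a joint would pass 70% of its speed; a pose out of reach is approached as far as the arm can. A call with a gripper value outside its range is refused whole. The fingers move at their own pace and stop on an object; "force" is the grip in N (left out, the last holds). Time passes only in rows, so rows that repeat a pose let the fingers close, or fill a call up. It gives the time, the measured TCP pose, the force, the opening and the grip force at its end, in the units of the state.
- env.get_obs(): the state, without advancing time (a new reading comes with each control period).
- cams.snapshot(name): name is "scene" or "top" or "wrist"; returns a dict with "color" (420x560x3 uint8, red, green, blue), "intrinsics" (3x3 intrinsics, pixels), "rvec" (rotation vector, rad) and "tvec" (3), from world to camera coordinates, as OpenCV has them. Camera axes: x right, y down, z forward; pixel columns grow to the right and rows downward; lengths in m; the calibration is good to about 2 mm. A picture is of the moment at which its call begins. There is no depth.
- close_job(): hands the job in; it is judged then, once.
Trained networks look in a picture, given as the dict that the camera call returned (one of the last four; its "shot" number tells which), for a name from the list of things; names that differ only in an ending like _2 or _b are one class to them, and where a whole thing is asked for, a point or a joint stands for the part that bears it (a point fixed in the world has none). Each returns a list of dicts, best first, with "p" (0 to 1); they miss things now and then, are a little off and sometimes report something else, mostly with a low value. They report only what shows in the picture. A call takes as long as a camera call. They do not tell look-alikes from the thing itself.
- cams.trace(picture, thing): "pixels" (420x560 bool, what is visible of it) and "location" ([column, row] in pixels, amid what is visible of it).
- cams.place_of(picture, thing): "location" ([column, row] in pixels: a listed point, or the origin of a listed thing).
The state is a dict: "clock": time; "joint_positions": joint angles; "joint_vel": joint speeds; "effort": joint torques, N m; "eef_pos": TCP position; "eef_rot": TCP orientation; "force": force on the tool from outside, world axes, zero at the start; "wrist_torque": the same for the moment, N m; "finger_gap": finger opening in m; "gripper_force": force on a finger pad.
Only numpy, scipy, OpenCV 4.12 (cv2) and the standard library are available. Lean on these libraries where they do the work, as an engineer would, in place of code of your own. Each camera call takes 0.05 s, during which the arm holds its last target. There are 200 camera calls.

## Working session

There is one attempt and no reset: what is moved stays moved. The work goes in short steps, Python scripts to look and compute and a tool call to move; the robot and the scene stay as the last step left them, time stands still between calls to the robot, and variables do not carry over. Pictures are saved under pics/ and viewed, at most 10 in all, crops included, and the job is handed in when it is done.

Besides the shell and the picture viewer there is one more tool, called as a command line: name --argument value ..., lists and objects as JSON in quotes. jog_arm: Moves the arm, as the interface text tells. Its arguments: {"type":"object","properties":{"translation":{"type":"array"},"rotation":{"type":"array"},"gripper":{"type":"array"},"force":{"type":"number"}},"required":["translation","rotation","gripper"]}

```bash
mkdir -p pics; ls; cat > h.py <<'E'
import numpy as np, cv2
from cell import env, cams, close_job
def snap(n,save=None):
    s=cams.snapshot(n)
    if save: cv2.imwrite('pics/'+save+'.png',s['color'][:,:,::-1])
    return s
def ray(s,px):
    K=np.array(s['intrinsics'],float);R=cv2.Rodrigues(np.array(s['rvec'],float))[0];t=np.array(s['tvec'],float).ravel()
    return -R.T@t, R.T@np.linalg.inv(K)@np.array([px[0],px[1],1.])
def atz(s,px,z):
    o,d=ray(s,px); return o+d*(z-o[2])/d[2]
def proj(s,P):
    return cv2.projectPoints(np.array(P,float).reshape(-1,3),np.array(s['rvec'],float),np.array(s['tvec'],float),np.array(s['intrinsics'],float),None)[0].reshape(-1,2)
def tri(rs):
    A=np.zeros((3,3));b=np.zeros(3)
    for o,d in rs:
        d=d/np.linalg.norm(d);M=np.eye(3)-np.outer(d,d);A+=M;b+=M@o
    return np.linalg.solve(A,b)
E
python3 - <<'E'
from h import *
S={n:snap(n,n+'0') for n in('scene','top')}
np.set_printoptions(precision=4,suppress=True)
print(env.get_obs())
for th in ['vise','fixed_jaw','knob_centre','board','rack','crate','blank_thin_centre','blank_mid_centre','blank_thick_centre','packing_low_centre','packing_mid_centre','packing_high_centre','bottle','oilcan','wrench']:
    for n in S:
        print(th,n,[(np.round(r['location'],1),round(r['p'],2)) for r in cams.place_of(S[n],th)][:4])
a=np.hstack([cv2.resize(S[n]['color'],(400,300)) for n in S])
E
```

```text
pics
{'clock': 0.1, 'joint_positions': array([ 54.867 ,  17.9579,  85.8474,  -0.0008,  76.2604, -12.7992]), 'joint_vel': array([ 0.0073, -0.1527, -0.1478, -0.0355,  0.0147,  0.0762]), 'effort': array([  0.002 , -40.2813, -25.2639,   0.0695,   0.0343,  -0.0001]), 'eef_pos': array([0.1994, 0.4854, 0.2382]), 'eef_rot': array([-179.9357,   -0.0138,  157.6663]), 'force': array([-0.1762, -0.7938, -0.3269]), 'wrist_torque': array([ 0.021 , -0.0542,  0.0021]), 'gripper_force': 0.0, 'finger_gap': 0.0880303795485869}
vise scene [(array([279.6, 230.6]), 0.63)]
vise top [(array([261.2, 227.8]), 0.56)]
fixed_jaw scene [(array([302.2, 206.9]), 0.66)]
fixed_jaw top [(array([234.6, 222.9]), 0.61)]
knob_centre scene [(array([226.8, 188.5]), 0.44)]
knob_centre top [(array([337.2, 254.6]), 0.92)]
board scene [(array([168.9, 227.3]), 0.9), (array([280.2, 276.7]), 0.51)]
board top [(array([412.5, 258.5]), 0.67)]
rack scene [(array([374.1, 223.8]), 0.57)]
rack top [(array([131. , 220.8]), 0.63)]
crate scene [(array([311. , 289.7]), 0.88)]
crate top [(array([249.7, 123.7]), 0.71)]
blank_thin_centre scene [
[... 481 characters left out ...]
), (array([365.4, 203.9]), 0.53)]
packing_low_centre top [(array([152.7, 152.5]), 0.78), (array([141.4, 213.6]), 0.69)]
packing_mid_centre scene [(array([289.5, 204.4]), 0.61)]
packing_mid_centre top [(array([248.2, 221. ]), 0.66)]
packing_high_centre scene [(array([379.1, 196.8]), 0.76)]
packing_high_centre top [(array([119.4, 211.6]), 0.76)]
bottle scene [(array([338.5, 233.2]), 0.6)]
bottle top [(array([199.8, 202.3]), 0.69), (array([363.9, 161.8]), 0.61)]
oilcan scene [(array([202.5, 273.8]), 0.84)]
oilcan top [(array([361.1, 162.1]), 0.72)]
wrench scene [(array([275.5, 193.9]), 0.43), (array([205.5, 273.3]), 0.2)]
wrench top [(array([253. , 306.6]), 0.82), (array([222.7, 136. ]), 0.16)]
```

View pics/scene0.png

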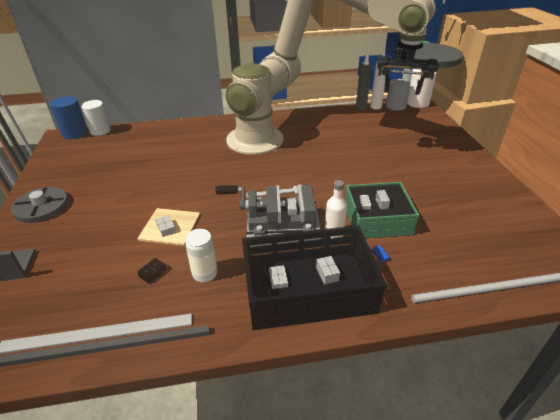

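View pics/top0.png

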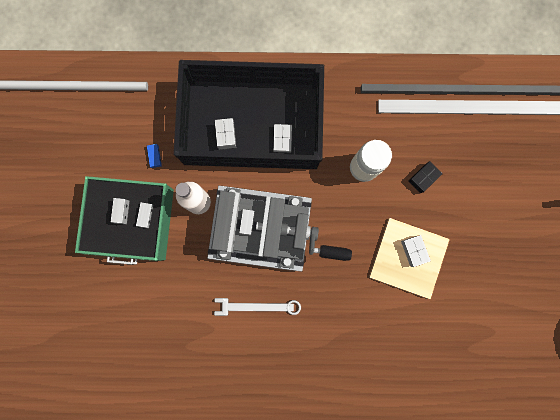

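```bash
python3 - <<'E'
from h import *
np.set_printoptions(precision=4,suppress=True)
S={n:snap(n) for n in('scene','top')}
P=dict(vise=((279.6,230.6),(261.2,227.8)),fj=((302.2,206.9),(234.6,222.9)),knob=((226.8,188.5),(337.2,254.6)),board=((168.9,227.3),(412.5,258.5)),rack=((374.1,223.8),(131,220.8)),crate=((311,289.7),(249.7,123.7)),bl=((162.9,227.9),(417.4,250.4)),fake=((150.8,267.8),(422.9,177)),thin=((281.7,275.2),(284.1,136.2)),low=((365.4,203.9),(141.4,213.6)),high=((379.1,196.8),(119.4,211.6)),mid=((289.5,204.4),(248.2,221)),lowf=((382.9,254.5),(152.7,152.5)),bottle=((338.5,233.2),(199.8,202.3)),can=((202.5,273.8),(361.1,162.1)))
for k,(a,b) in P.items():
    r=[ray(S['scene'],a),ray(S['top'],b)];X=tri(r);print(k,X,proj(S['scene'],X)-a, proj(S['top'],X)-b)
print([ (n,ray(S[n],(280,210))) for n in S])
E
```

```text
vise [ 0.5391  0.0107 -0.0105] [[ 1.2048 -0.0788]] [[1.5749 0.216 ]]
fj [0.5435 0.0699 0.0739] [[-0.9568  0.0918]] [[-1.3048 -0.2198]]
knob [ 0.479  -0.1359  0.1208] [[-0.9762 -0.0571]] [[-1.4135 -0.1496]]
board [ 0.4736 -0.3193 -0.0009] [[-1.0666 -0.1465]] [[-1.4602 -0.0968]]
rack [ 0.5521  0.3036 -0.0174] [[ 2.2708 -0.531 ]] [[3.1243 0.6279]]
crate [ 0.7787  0.0448 -0.0039] [[-0.636   0.0562]] [[-0.6896 -0.1282]]
bl [ 0.491  -0.3299  0.0131] [[0.1262 0.0173]] [[0.1714 0.0089]]
fake [ 0.6534 -0.3479  0.019 ] [[1.5364 0.1699]] [[ 1.8306 -0.0078]]
thin [ 0.7426 -0.0287  0.025 ] [[-2.6595  0.1082]] [[-2.9786 -0.4585]]
low [0.5604 0.2584 0.0718] [[ 1.1568 -0.2651]] [[1.6337 0.3422]]
high [0.5618 0.2965 0.0935] [[ 1.3362 -0.348 ]] [[1.9352 0.4231]]
mid [0.5457 0.0368 0.09  ] [[ 0.4878 -0.0402]] [[0.6679 0.1012]]
lowf [0.7061 0.2608 0.0094] [[-0.3349  0.0669]] [[-0.4028 -0.104 ]]
bottle [0.5963 0.1608 0.0037] [[-3.0933  0.4099]] [[-3.9508 -0.8364]]
can [ 0.688  -0.2152  0.0077] [[2.2258 0.0852]] [[2.567  0.1084]]
[('scene', (array([ 1.4322, -0.1354,  0.8068]), array([-0.7648,  0.1239, -0.6324]))), ('top', (array([ 0.4646, -0.0138,  1.0217]), array([ 0.1114, -0.0136, -0.9938])))]
```

The board holds the mid-looking blank at top (417,250), and the black look-alike lies at (424,177). Low and high packings are on the rack at (141,213) and (119,211), and a mid-looking one is in the vise at (248,221). I'll write a planning helper and check from close by, rack first.

```bash
cat >> h.py <<'E'
from scipy.spatial.transform import Rotation as Ro
np.set_printoptions(precision=4,suppress=True)
VY=81.0
def plan(pts,start=None,step=.0385,rstep=6.8):
    """pts: list of (x,y,z,yaw); tool down. prints jog calls"""
    o=env.get_obs(); p=np.array(o['eef_pos']) if start is None else np.array(start[:3]); yaw=o['eef_rot'][2] if start is None else start[3]
    rows=[]
    for q in pts:
        q=np.array(q,float); dy=(q[3]-yaw+180)%360-180; d=q[:3]-p
        n=max(1,int(np.ceil(np.linalg.norm(d)/step)),int(np.ceil(abs(dy)/rstep)))
        for i in range(1,n+1): rows.append((p+d*i/n,yaw+dy*i/n))
        p=q[:3];yaw=yaw+dy
    while len(rows)%5: rows.append(rows[-1])
    p,yaw=(np.array(o['eef_pos']),o['eef_rot'][2]) if start is None else (np.array(start[:3]),start[3])
    for k in range(0,len(rows),5):
        R=Ro.from_euler('xyz',[180,0,yaw],degrees=True)
        print('T',[[round(float(v),3) for v in R.inv().apply(r[0]-p)] for r in rows[k:k+5]],'R',[[0,0,round(float(-(r[1]-yaw)),1)] for r in rows[k:k+5]])
        p,yaw=rows[k+4]
E
python3 -c "
from h import *
s=snap('wrist');print(ray(s,(280,210)),s['intrinsics'],env.get_obs()['eef_pos'])
plan([(.52,.27,.33,81)])"
```

```text
(array([0.1312, 0.5139, 0.3834]), array([ 0.2624, -0.1332, -0.956 ])) [[366.4425   0.     288.6566]
 [  0.     366.4425 206.9908]
 [  0.       0.       1.    ]] [0.1995 0.4856 0.2387]
T [[-0.032, -0.006, -0.008], [-0.063, -0.013, -0.015], [-0.095, -0.019, -0.023], [-0.126, -0.026, -0.03], [-0.158, -0.032, -0.038]] R [[0, 0, 6.4], [0, 0, 12.8], [0, 0, 19.2], [0, 0, 25.6], [0, 0, 31.9]]
T [[-0.03, 0.011, -0.008], [-0.06, 0.022, -0.015], [-0.091, 0.034, -0.023], [-0.121, 0.045, -0.03], [-0.151, 0.056, -0.038]] R [[0, 0, 6.4], [0, 0, 12.8], [0, 0, 19.2], [0, 0, 25.6], [0, 0, 31.9]]
T [[-0.02, 0.025, -0.008], [-0.039, 0.051, -0.015], [-0.039, 0.051, -0.015], [-0.039, 0.051, -0.015], [-0.039, 0.051, -0.015]] R [[0, 0, 6.4], [0, 0, 12.8], [0, 0, 12.8], [0, 0, 12.8], [0, 0, 12.8]]
```

jog_arm --translation '[[-0.032, -0.006, -0.008], [-0.063, -0.013, -0.015], [-0.095, -0.019, -0.023], [-0.126, -0.026, -0.03], [-0.158, -0.032, -0.038]]' --rotation '[[0, 0, 6.4], [0, 0, 12.8], [0, 0, 19.2], [0, 0, 25.6], [0, 0, 31.9]]' --gripper '[0, 0, 0, 0, 0]' --force 30

```text
clock: 2.17
eef_pos: [0.3344, 0.3949, 0.2771]
eef_rot: [-180.0, -0.0, 125.5]
force: [0.5, 0.3, -0.1]
finger_gap: 0.0882
gripper_force: 0.0
```

jog_arm --translation '[[-0.03, 0.011, -0.008], [-0.06, 0.022, -0.015], [-0.091, 0.034, -0.023], [-0.121, 0.045, -0.03], [-0.151, 0.056, -0.038]]' --rotation '[[0, 0, 6.4], [0, 0, 12.8], [0, 0, 19.2], [0, 0, 25.6], [0, 0, 31.9]]' --gripper '[0, 0, 0, 0, 0]'

```text
clock: 2.58
eef_pos: [0.4684, 0.305, 0.315]
eef_rot: [-180.0, 0.0, 93.5]
force: [0.4, 1.0, 0.1]
finger_gap: 0.088
gripper_force: 0.0
```

jog_arm --translation '[[-0.02, 0.025, -0.008], [-0.039, 0.051, -0.015], [-0.039, 0.051, -0.015], [-0.039, 0.051, -0.015], [-0.039, 0.051, -0.015]]' --rotation '[[0, 0, 6.4], [0, 0, 12.8], [0, 0, 12.8], [0, 0, 12.8], [0, 0, 12.8]]' --gripper '[0, 0, 0, 0, 0]'

```text
clock: 3.0
eef_pos: [0.5203, 0.271, 0.3294]
eef_rot: [-180.0, 0.0, 81.1]
force: [0.8, -0.1, -0.2]
finger_gap: 0.088
gripper_force: 0.0
```

```bash
python3 - <<'E'
from h import *
o=env.get_obs();print(o['clock'],o['eef_pos'],o['eef_rot'])
s=snap('wrist','w1')
for t,z in [('packing_low_centre',.077),('packing_mid_centre',.081),('packing_high_centre',.085),('rack',0),('fixed_jaw',.07)]:
    print(t,[(np.round(r['location'],1),round(r['p'],2),atz(s,r['location'],z)) for r in cams.place_of(s,t)])
for d in [(.53,.045,.33,81)]: plan([d])
E
```

```text
3.0 [0.5203 0.271  0.3294] [-179.9594    0.0009   81.1463]
packing_low_centre [(array([430.7, 148.2]), 0.86, array([0.6747, 0.2692, 0.077 ])), (array([320.7, 179.1]), 0.55, array([0.5531, 0.2536, 0.077 ]))]
packing_mid_centre []
packing_high_centre [(array([324.8, 131.7]), 0.81, array([0.5634, 0.3048, 0.085 ]))]
rack [(array([310.1, 131.9]), 0.74, array([0.5518, 0.2989, 0.    ]))]
fixed_jaw [(array([473.9, 263.4]), 0.64, array([0.7227, 0.1209, 0.07  ]))]
T [[-0.037, 0.007, -0.0], [-0.074, 0.015, -0.0], [-0.111, 0.022, -0.0], [-0.148, 0.03, -0.0], [-0.185, 0.037, -0.0]] R [[0, 0, 0.0], [0, 0, 0.0], [0, 0, 0.1], [0, 0, 0.1], [0, 0, 0.1]]
T [[-0.037, 0.007, -0.0], [-0.037, 0.007, -0.0], [-0.037, 0.007, -0.0], [-0.037, 0.007, -0.0], [-0.037, 0.007, -0.0]] R [[0, 0, 0.0], [0, 0, 0.0], [0, 0, 0.0], [0, 0, 0.0], [0, 0, 0.0]]
```

View pics/w1.png

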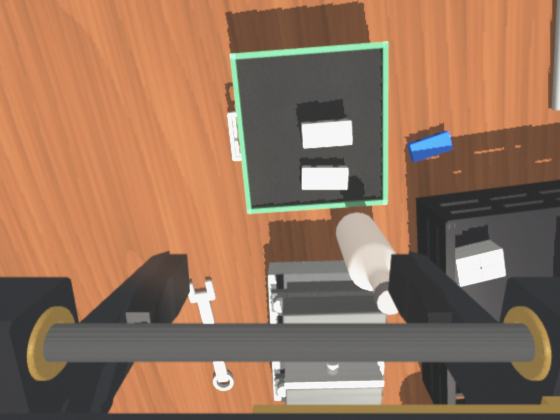

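Two blocks on the rack, at wrist (326,133) and (325,178), with the third place empty. The blue look-alike is off the rack at (431,147). Next I look at the vise from close.

jog_arm --translation '[[-0.04, 0.007, 0], [-0.08, 0.015, 0], [-0.12, 0.022, 0], [-0.16, 0.03, 0], [-0.2, 0.037, 0]]' --rotation '[[0, 0, 0], [0, 0, 0], [0, 0, 0], [0, 0, 0], [0, 0, 0]]' --gripper '[0, 0, 0, 0, 0]'

```text
clock: 3.72
eef_pos: [0.5257, 0.066, 0.3299]
eef_rot: [180.0, -0.0, 81.1]
force: [1.2, 0.7, -0.5]
finger_gap: 0.0882
gripper_force: 0.0
```

jog_arm --translation '[[-0.04, 0.007, 0], [-0.08, 0.015, 0], [-0.1, 0.02, 0], [-0.11, 0.02, 0], [-0.11, 0.02, 0]]' --rotation '[[0, 0, 0], [0, 0, 0], [0, 0, 0], [0, 0, 0], [0, 0, 0]]' --gripper '[0, 0, 0, 0, 0]'

```text
clock: 4.13
eef_pos: [0.5286, -0.0455, 0.3296]
eef_rot: [-180.0, 0.0, 81.0]
force: [-0.3, 0.2, -0.9]
finger_gap: 0.0884
gripper_force: 0.0
```

```bash
python3 - <<'E'
from h import *
o=env.get_obs();print(o['clock'],o['eef_pos'],o['eef_rot'])
s=snap('wrist','w2')
for t,z in [('packing_low_centre',.077),('packing_mid_centre',.081),('packing_high_centre',.085),('rack',0),('fixed_jaw',.07),('vise',0),('knob_centre',.12)]:
    print(t,[(np.round(r['location'],1),round(r['p'],2),atz(s,r['location'],z)) for r in cams.place_of(s,t)])
plan([(.45,-.38,.33,81)])
E
```

```text
4.1333 [ 0.5286 -0.0455  0.3296] [-179.9872    0.0041   80.9579]
packing_low_centre []
packing_mid_centre [(array([290.2,  82.6]), 0.73, array([0.5438, 0.042 , 0.081 ]))]
packing_high_centre []
rack []
fixed_jaw [(array([287.4,  62.5]), 0.61, array([0.5441, 0.0622, 0.07  ])), (array([480.5,  51.9]), 0.35, array([0.7407, 0.0414, 0.07  ]))]
vise [(array([282.5, 117.4]), 0.87, array([0.5286, 0.0055, 0.    ]))]
knob_centre [(array([260. , 267.1]), 0.94, array([ 0.4831, -0.1376,  0.12  ])), (array([459. , 118.4]), 0.3, array([ 0.6954, -0.0158,  0.12  ]))]
T [[-0.038, -0.003, -0.0], [-0.077, -0.006, -0.0], [-0.115, -0.009, -0.0], [-0.153, -0.012, -0.0], [-0.191, -0.015, -0.0]] R [[0, 0, 0.0], [0, 0, 0.0], [0, 0, 0.0], [0, 0, 0.1], [0, 0, 0.1]]
T [[-0.038, -0.003, -0.0], [-0.077, -0.006, -0.0], [-0.115, -0.009, -0.0], [-0.153, -0.011, -0.0], [-0.153, -0.011, -0.0]] R [[0, 0, 0.0], [0, 0, 0.0], [0, 0, 0.0], [0, 0, 0.1], [0, 0, 0.1]]
```

View pics/w2.png

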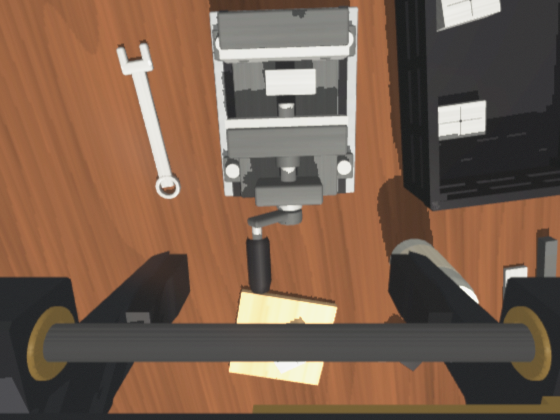

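```bash
python3 - <<'E'
import cv2,numpy as np
a=cv2.imread('pics/w2.png')
g=a.min(2).astype(int)
for c in (240,265,290,315,335): print(c,list(g[36:130,c]))
cv2.imwrite('pics/w2c.png',cv2.resize(a[0:135,205:365],None,fx=4.4,fy=4.4,interpolation=cv2.INTER_CUBIC))
E
```

```text
240 [np.int64(132), np.int64(134), np.int64(134), np.int64(134), np.int64(133), np.int64(130), np.int64(130), np.int64(129), np.int64(128), np.int64(128), np.int64(130), np.int64(129), np.int64(132), np.int64(194), np.int64(229), np.int64(231), np.int64(231), np.int64(231), np.int64(231), np.int64(231), np.int64(230), np.int64(229), np.int64(211), np.int64(174), np.int64(146), np.int64(127), np.int64(130), np.int64(129), np.int64(132), np.int64(132), np.int64(132), np.int64(130), np.int64(131), np.int64(131), np.int64(130), np.int64(131), np.int64(130), np.int64(131), np.int64(131), np.int64(131), np.int64(131), np.int64(130), np.int64(131), np.int64(131), np.int64(130), np.int64(131), np.int64(131), np.int64(130), np.int64(131), np.int64(132), np.int64(131), np.int64(132), np.int64(132), np.int64(129), np.int64(108), np.int64(79), np.int64(74), np.int64(74), np.int64(74), np.int64(75), np.int64(74), np.int64(74), np.int64(73), np.int64(74), np.int64(74), np.int64(74), np.int64(73), np.int64(73), np.int64(74), np.int64(72), np.int64(73), np.int64(74), np.int64(73), np.int64(73), np.i
[... 5149 characters left out ...]
4(132), np.int64(131), np.int64(130), np.int64(131), np.int64(130), np.int64(124), np.int64(103), np.int64(79), np.int64(73), np.int64(73), np.int64(73), np.int64(72), np.int64(73), np.int64(75), np.int64(72), np.int64(72), np.int64(73), np.int64(73), np.int64(74), np.int64(74), np.int64(73), np.int64(74), np.int64(74), np.int64(73), np.int64(74), np.int64(75), np.int64(72), np.int64(74), np.int64(72), np.int64(73), np.int64(73), np.int64(72), np.int64(74), np.int64(88), np.int64(114), np.int64(192), np.int64(228), np.int64(230), np.int64(230), np.int64(230), np.int64(230), np.int64(230), np.int64(228), np.int64(203), np.int64(138), np.int64(109), np.int64(121), np.int64(129), np.int64(132)]
```

View pics/w2c.png

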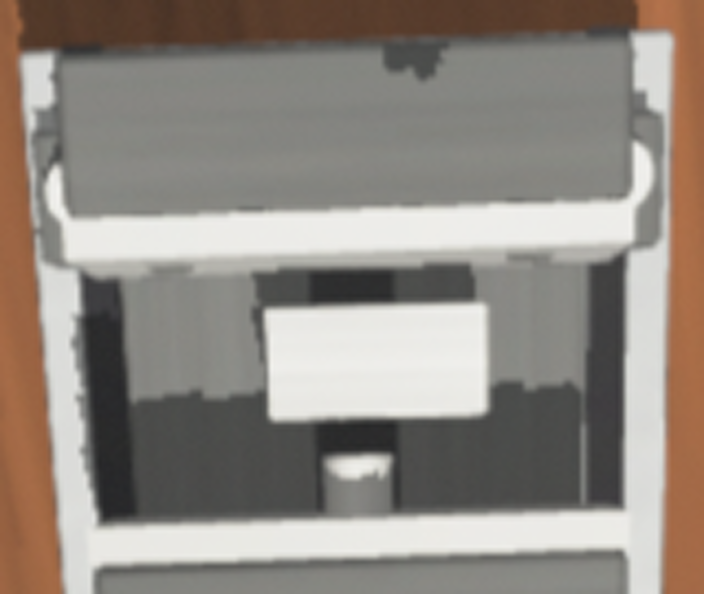

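jog_arm --translation '[[-0.038, -0.003, 0], [-0.077, -0.006, 0], [-0.115, -0.009, 0], [-0.153, -0.012, 0], [-0.191, -0.015, 0]]' --rotation '[[0, 0, 0], [0, 0, 0], [0, 0, 0], [0, 0, 0], [0, 0, 0]]' --gripper '[0, 0, 0, 0, 0]'

```text
clock: 4.95
eef_pos: [0.4839, -0.2319, 0.3299]
eef_rot: [180.0, 0.0, 81.1]
force: [1.0, 0.6, -0.2]
finger_gap: 0.0882
gripper_force: 0.0
```

jog_arm --translation '[[-0.038, -0.003, 0], [-0.077, -0.006, 0], [-0.115, -0.009, 0], [-0.153, -0.011, 0], [-0.153, -0.011, 0]]' --rotation '[[0, 0, 0], [0, 0, 0], [0, 0, 0], [0, 0, 0], [0, 0, 0]]' --gripper '[0, 0, 0, 0, 0]'

```text
clock: 5.37
eef_pos: [0.4478, -0.3852, 0.3283]
eef_rot: [-179.9, 0.0, 80.8]
force: [-0.3, 0.2, -0.9]
finger_gap: 0.0882
gripper_force: 0.0
```

```bash
python3 - <<'E'
from h import *
o=env.get_obs();print(o['clock'],o['eef_pos'],o['eef_rot'])
s=snap('wrist','w3')
for t,z in [('blank_thin_centre',.017),('blank_mid_centre',.021),('blank_thick_centre',.025),('board',0)]:
    print(t,[(np.round(r['location'],1),round(r['p'],2),atz(s,r['location'],z)) for r in cams.place_of(s,t)])
    for r in cams.trace(s,t)[:1]:
        m=np.array(r['pixels']).astype(np.uint8);print('  ',cv2.minAreaRect(cv2.findNonZero(m)),m.sum())
E
```

```text
5.3667 [ 0.4478 -0.3852  0.3283] [-179.9056    0.015    80.7852]
blank_thin_centre []
blank_mid_centre [(array([314.1, 100.8]), 0.73, array([ 0.4882, -0.3203,  0.021 ])), (array([449.2, 104.5]), 0.56, array([ 0.6459, -0.35  ,  0.021 ]))]
   ((316.3349304199219, 101.20282745361328), (34.869163513183594, 52.83795166015625), 60.945396423339844) 1791
blank_thick_centre []
   ((300.4642639160156, 92.6882095336914), (119.3743896484375, 120.50418090820312), 10.757967948913574) 11828
board [(array([298.,  96.]), 0.9, array([ 0.4707, -0.3119,  0.    ]))]
   ((300.4363708496094, 92.54377746582031), (120.21533203125, 122.9102554321289), 10.491477012634277) 12120
```

View pics/w3.png

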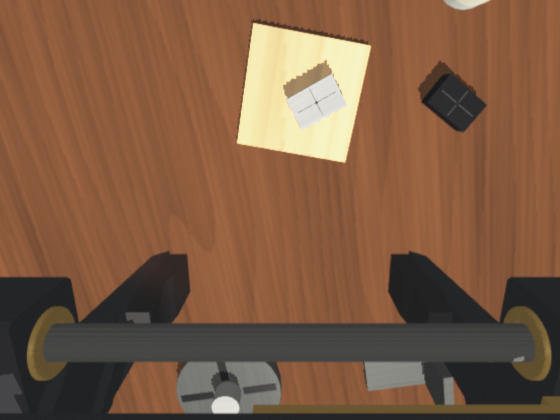

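Two candidates in this picture: the bare-steel blank on the plywood at (316,101) and the black block on the bench at (455,103). The steel one on the board is the one meant, because the black one is the look-alike to leave alone. I'll measure both the blank and the jaws metrically.

```bash
cat >> h.py <<'E'
def rect(s,c,z,thr,half=45):
    """bright blob around pixel c, mapped to plane z: centre, sizes(mm), long-axis angle"""
    g=s['color'].min(2); c=np.int32(c); m=(g>thr).astype(np.uint8)
    n,l,st,ce=cv2.connectedComponentsWithStats(m,connectivity=4); m=(l==l[c[1],c[0]])
    m=cv2.morphologyEx(m.astype(np.uint8),cv2.MORPH_CLOSE,np.ones((3,3)))
    k=cv2.findContours(m,cv2.RETR_EXTERNAL,cv2.CHAIN_APPROX_NONE)[0]; k=max(k,key=len)[:,0,:]
    W=np.array([atz(s,p,z)[:2]*1000 for p in k],np.float32)
    (cx,cy),(w,h),a=cv2.minAreaRect(W)
    if w<h: a+=90; w,h=h,w
    return (round(cx,1),round(cy,1)),(round(w,1),round(h,1)),round((a+90)%180-90,1),k.min(0),k.max(0)
E
python3 - <<'E'
from h import *
s=snap('wrist')
for thr in(150,170,190):
  for z in(.025,.033,.041): print(thr,z,rect(s,(310,106),z,thr))
# jaw geometry in w2: fake the camera pose from current one (tool shift, same attitude approx)
o=env.get_obs(); 
import cv2
a=cv2.imread('pics/w2.png')[:,:,::-1]
s2=dict(s);s2['color']=a
R=cv2.Rodrigues(np.array(s['rvec']))[0];cen=-R.T@np.array(s['tvec']).ravel()
dz=Ro.from_euler('z',80.958-80.785,degrees=True).as_matrix()
off=dz@(cen-o['eef_pos']);R2=R@dz.T;s2['rvec']=cv2.Rodrigues(R2)[0];s2['tvec']=-R2@(off+np.array([.5286,-.0455,.3296]))
up=np.array([atz(s2,p,.11) for p in [(240,58.4),(265,57.2),(290,56.2),(315,55.6),(335,54.9)]])
lo=np.array([atz(s2,p,.11) for p in [(240,118.8),(265,117.8),(290,117.3),(315,116.6),(335,115.8)]])
for L in(up,lo):
  f=np.polyfit(L[:,0],L[:,1],1);print(f,np.degrees(np.arctan(f[0])),L.mean(0))
# jaw ends
print('fixed ends',atz(s2,(219.5,55),.11),atz(s2,(349.5,50),.11),'mov ends',atz(s2,(225.5,123),.11),atz(s2,(348,119),.11))
for z in(.084,.092,.1): print(z,rect(s2,(290,82),z,180))
print('knob',atz(s2,(260,267),.12))
E
```

```text
150 0.025 ((473.6, -312.3), (134.2, 133.8), 70.9, array([236,  30], dtype=int32), array([368, 166], dtype=int32))
150 0.033 ((473.4, -312.1), (131.9, 131.4), 70.9, array([236,  30], dtype=int32), array([368, 166], dtype=int32))
150 0.041 ((473.2, -312.0), (129.5, 129.0), 70.9, array([236,  30], dtype=int32), array([368, 166], dtype=int32))
170 0.025 ((488.6, -317.3), (132.7, 102.0), 70.8, array([262,  37], dtype=int32), array([367, 165], dtype=int32))
170 0.033 ((488.1, -317.1), (130.4, 100.2), 70.8, array([262,  37], dtype=int32), array([367, 165], dtype=int32))
170 0.041 ((487.6, -316.9), (128.0, 98.4), 70.8, array([262,  37], dtype=int32), array([367, 165], dtype=int32))
190 0.025 ((495.2, -319.9), (132.1, 78.4), 71.4, array([285,  48], dtype=int32), array([363, 165], dtype=int32))
190 0.033 ((494.6, -319.7), (129.8, 77.0), 71.4, array([285,  48], dtype=int32), array([363, 165], dtype=int32))
190 0.041 ((494.0, -319.5), (127.4, 75.6), 71.4, array([285,  48], dtype=int32), array([363, 165], dtype=int32))
[-0.1175  0.128 ] -6.702943707094143 [0.5455 0.0639 0.11  ]
[-0.122   0.0754] -6.953838806790828 [0.5373 0.0099 0.11  ]
fixed ends [0.4823 0.0747 0.11  ] [0.6014 0.061  0.11  ] mov ends [0.4756 0.0137 0.11  ] [ 0.5936 -0.0003  0.11  ]
0.084 ((543.5, 42.8), (50.1, 24.0), -7.4, array([265,  69], dtype=int32), array([315,  94], dtype=int32))
0.092 ((543.4, 42.5), (49.1, 23.5), -7.4, array([265,  69], dtype=int32), array([315,  94], dtype=int32))
0.1 ((543.4, 42.2), (48.1, 23.1), -7.4, array([265,  69], dtype=int32), array([315,  94], dtype=int32))
knob [ 0.4839 -0.1377  0.12  ]
```

```bash
cat >> h.py <<'E'
def steel(s,c,z,sat=38,vmin=110,half=60):
    hsv=cv2.cvtColor(s['color'],cv2.COLOR_RGB2HSV); m=((hsv[:,:,1]<sat)&(hsv[:,:,2]>vmin)).astype(np.uint8)*255
    t=dict(s); t['color']=cv2.merge([m,m,m]); return rect(t,c,z,128)
E
python3 - <<'E'
from h import *
s=snap('wrist')
for z in(.025,.033,.041): print(steel(s,(310,106),z))
plan([(.488,-.320,.15,108)])
E
```

```text
((490.0, -322.2), (60.7, 41.1), 20.0, array([285,  80], dtype=int32), array([345, 134], dtype=int32))
((489.5, -321.9), (59.6, 40.4), 20.0, array([285,  80], dtype=int32), array([345, 134], dtype=int32))
((489.0, -321.6), (58.5, 39.7), 20.0, array([285,  80], dtype=int32), array([345, 134], dtype=int32))
T [[0.011, 0.005, 0.03], [0.022, 0.009, 0.06], [0.032, 0.014, 0.09], [0.043, 0.019, 0.12], [0.054, 0.024, 0.15]] R [[0, 0, -4.5], [0, 0, -9.0], [0, 0, -13.4], [0, 0, -17.9], [0, 0, -22.4]]
T [[0.008, 0.008, 0.03], [0.008, 0.008, 0.03], [0.008, 0.008, 0.03], [0.008, 0.008, 0.03], [0.008, 0.008, 0.03]] R [[0, 0, -4.5], [0, 0, -4.5], [0, 0, -4.5], [0, 0, -4.5], [0, 0, -4.5]]
```

jog_arm --translation '[[0.011, 0.005, 0.028], [0.022, 0.01, 0.056], [0.033, 0.015, 0.084], [0.044, 0.02, 0.112], [0.055, 0.025, 0.14]]' --rotation '[[0, 0, -5], [0, 0, -10], [0, 0, -15], [0, 0, -20], [0, 0, -25]]' --gripper '[0, 0, 0, 0, 0]'

```text
clock: 6.33
eef_pos: [0.4832, -0.3289, 0.1886]
eef_rot: [180.0, 0.0, 106.3]
force: [0.2, 0.5, 0.0]
finger_gap: 0.0881
gripper_force: 0.0
```

jog_arm --translation '[[0.006, 0.008, 0.02], [0.006, 0.008, 0.04], [0.006, 0.008, 0.04], [0.006, 0.008, 0.04], [0.006, 0.008, 0.04]]' --rotation '[[0, 0, -4], [0, 0, -4], [0, 0, -4], [0, 0, -4], [0, 0, -4]]' --gripper '[0, 0, 0, 0, 0]'

```text
clock: 6.75
eef_pos: [0.4894, -0.3223, 0.1512]
eef_rot: [179.9, 0.1, 110.0]
force: [-0.6, 0.2, 1.2]
finger_gap: 0.0882
gripper_force: 0.0
```

```bash
python3 - <<'E'
from h import *
o=env.get_obs();print(o['clock'],o['eef_pos'],o['eef_rot'])
s=snap('wrist','w4')
pr=proj(s,[.4895,-.3219,.033])[0];print(pr)
for z in(.025,.033,.041): print(steel(s,pr+[8,8],z))
r=steel(s,pr+[8,8],.033)
plan([(r[0][0]/1000,r[0][1]/1000,.0125,r[2]+90)])
E
```

```text
6.75 [ 0.4894 -0.3223  0.1512] [179.9492   0.1119 110.0349]
[288.8855 200.7063]
((490.2, -323.5), (60.9, 40.6), 20.1, array([249, 174], dtype=int32), array([329, 225], dtype=int32))
((489.4, -321.4), (59.1, 39.4), 20.1, array([249, 174], dtype=int32), array([329, 225], dtype=int32))
((488.6, -319.3), (57.3, 38.2), 20.1, array([249, 174], dtype=int32), array([329, 225], dtype=int32))
T [[0.0, 0.0, 0.035], [0.0, 0.0, 0.069], [0.001, 0.0, 0.104], [0.001, 0.0, 0.139], [0.001, 0.0, 0.139]] R [[0, 0, -0.0], [0, 0, -0.0], [0, 0, -0.0], [0, 0, -0.1], [0, 0, -0.1]]
```

At height 33 mm the blank's top measures 60 x 40, so it is the mid one. The packing in the vise matches the mid size and already sits at about the right place. I grasp the blank.

jog_arm --translation '[[0, 0, 0.035], [0, 0, 0.07], [0.001, 0, 0.105], [0.001, 0, 0.13], [0.001, 0, 0.138]]' --rotation '[[0, 0, 0], [0, 0, 0], [0, 0, 0], [0, 0, 0], [0, 0, 0]]' --gripper '[0, 0, 0, 0, 0]'

```text
clock: 7.22
eef_pos: [0.4877, -0.3201, 0.0093]
eef_rot: [-179.9, -0.2, 110.0]
force: [-9.4, 3.4, 46.6]
finger_gap: 0.0882
gripper_force: 27.1
```

jog_arm --translation '[[0, 0, 0], [0, 0, 0], [0, 0, 0], [0, 0, 0], [0, 0, 0]]' --rotation '[[0, 0, 0], [0, 0, 0], [0, 0, 0], [0, 0, 0], [0, 0, 0]]' --gripper '[130, 130, 130, 130, 130]' --force 45

```text
clock: 7.63
eef_pos: [0.4892, -0.3213, 0.0129]
eef_rot: [179.9, 0.1, 110.1]
force: [-1.2, 0.2, 3.9]
finger_gap: 0.0598
gripper_force: 45.0
```

jog_arm --translation '[[0, 0, 0], [0, 0, -0.035], [0, 0, -0.07], [0, 0, -0.11], [0, 0, -0.15]]' --rotation '[[0, 0, 0], [0, 0, 0], [0, 0, 0], [0, 0, 0], [0, 0, 0]]' --gripper '[130, 130, 130, 130, 130]'

```text
clock: 8.05
eef_pos: [0.4881, -0.3202, 0.1629]
eef_rot: [-179.9, -0.1, 110.1]
force: [1.6, -1.1, -3.4]
finger_gap: 0.0599
gripper_force: 45.0
```

```bash
python3 - <<'E'
from h import *
o=env.get_obs();print(o['clock'],o['eef_pos'],o['eef_rot'],o['finger_gap'],o['gripper_force'])
ex=np.array([.9927,-.1205]);ey=np.array([.1205,.9927]);fj=np.array([.5425,.0643])
p=fj-.026*ey;print(p)
plan([(p[0],p[1],.215,83.1)])
E
```

```text
8.05 [ 0.4881 -0.3202  0.1629] [-179.9447   -0.1037  110.0666] 0.05989233421179019 44.971928000450134
[0.5394 0.0385]
T [[0.032, 0.017, -0.005], [0.064, 0.034, -0.01], [0.096, 0.051, -0.016], [0.128, 0.069, -0.021], [0.16, 0.086, -0.026]] R [[0, 0, 2.7], [0, 0, 5.4], [0, 0, 8.1], [0, 0, 10.8], [0, 0, 13.5]]
T [[0.035, 0.009, -0.005], [0.07, 0.018, -0.01], [0.105, 0.028, -0.016], [0.14, 0.037, -0.021], [0.175, 0.046, -0.026]] R [[0, 0, 2.7], [0, 0, 5.4], [0, 0, 8.1], [0, 0, 10.8], [0, 0, 13.5]]
```

jog_arm --translation '[[0.032, 0.017, -0.005], [0.064, 0.034, -0.01], [0.096, 0.051, -0.016], [0.128, 0.069, -0.021], [0.16, 0.086, -0.026]]' --rotation '[[0, 0, 2.7], [0, 0, 5.4], [0, 0, 8.1], [0, 0, 10.8], [0, 0, 13.5]]' --gripper '[130, 130, 130, 130, 130]'

```text
clock: 8.47
eef_pos: [0.5142, -0.1392, 0.1877]
eef_rot: [-180.0, -0.0, 96.4]
force: [0.7, -0.9, -3.8]
finger_gap: 0.0597
gripper_force: 45.0
```

jog_arm --translation '[[0.035, 0.009, -0.005], [0.07, 0.018, -0.01], [0.105, 0.028, -0.016], [0.14, 0.037, -0.021], [0.176, 0.046, -0.026]]' --rotation '[[0, 0, 2.7], [0, 0, 5.4], [0, 0, 8.1], [0, 0, 10.8], [0, 0, 13.5]]' --gripper '[130, 130, 130, 130, 130]'

```text
clock: 8.88
eef_pos: [0.5397, 0.0409, 0.2137]
eef_rot: [-179.9, 0.0, 82.9]
force: [0.3, -0.7, -3.8]
finger_gap: 0.0598
gripper_force: 45.0
```

jog_arm --translation '[[0, 0, 0], [0, 0, 0], [0, 0, 0], [0, 0, 0], [0, 0, 0]]' --rotation '[[0, 0, 0], [0, 0, 0], [0, 0, 0], [0, 0, 0], [0, 0, 0]]' --gripper '[130, 130, 130, 130, 130]'

```text
clock: 9.3
eef_pos: [0.54, 0.0381, 0.2134]
eef_rot: [-180.0, 0.0, 83.0]
force: [0.1, 0.1, -4.0]
finger_gap: 0.0596
gripper_force: 45.0
```

```bash
python3 - <<'E'
from h import *
o=env.get_obs();print(o['clock'],o['eef_pos'],o['eef_rot'],o['finger_gap'])
s=snap('wrist','w5')
ex=np.array([.9927,-.1205]);ey=np.array([.1205,.9927]);fj=np.array([.5425,.0643])
im=s['color'][:,:,::-1].copy()
for y in(0,-.0546):
  L=proj(s,[[*(fj+x*ex+y*ey),.11] for x in(-.06,.06)]); cv2.line(im,*[tuple(int(v) for v in q) for q in L],(0,0,255),1)
  print(L)
L=proj(s,[[*(fj+x*ex-.0216*ey),.092] for x in(-.025,.025)]);cv2.line(im,*[tuple(int(v) for v in q) for q in L],(255,0,0),1)
cv2.imwrite('pics/w5b.png',im)
E
```

```text
9.3 [0.54   0.0381 0.2134] [-179.9598    0.0067   82.9806] 0.05962197020749131
[[200.5201 170.1966]
 [375.4901 170.1289]]
[[205.7014 244.1799]
 [370.4535 244.1328]]
```

View pics/w5b.png

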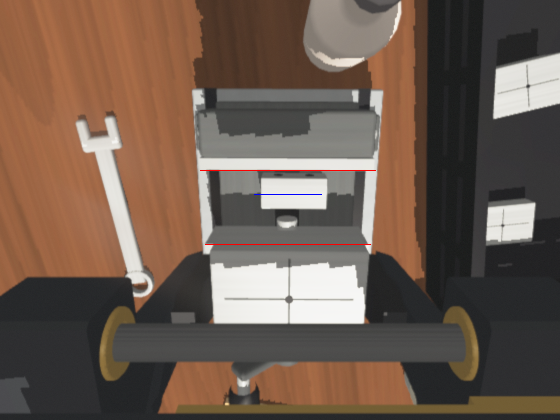

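The picture confirms the model: the fixed face line falls at row 170, the moving jaw edge at row 244, and the packing block at (294,193). The blank is square to the jaws in the grip. I lower it.

jog_arm --translation '[[0.002, 0, 0.03], [0.002, 0, 0.06], [0.002, 0, 0.085], [0.002, 0, 0.1], [0.002, 0, 0.107]]' --rotation '[[0, 0, 0], [0, 0, 0], [0, 0, 0], [0, 0, 0], [0, 0, 0]]' --gripper '[130, 130, 130, 130, 130]'

```text
clock: 9.77
eef_pos: [0.5393, 0.0406, 0.1044]
eef_rot: [-179.8, -0.0, 83.0]
force: [0.2, 0.8, -2.6]
finger_gap: 0.0597
gripper_force: 45.0
```

jog_arm --translation '[[0, 0, 0], [0, 0, 0.003], [0, 0, 0.006], [0, 0, 0.009], [0, 0, 0.01]]' --rotation '[[0, 0, 0], [0, 0, 0], [0, 0, 0], [0, 0, 0], [0, 0, 0]]' --gripper '[130, 130, 130, 130, 130]'

```text
clock: 10.18
eef_pos: [0.5405, 0.041, 0.0969]
eef_rot: [180.0, 0.0, 83.1]
force: [0.1, 0.4, -4.1]
finger_gap: 0.0596
gripper_force: 45.0
```

jog_arm --translation '[[0, 0, 0.0005], [0, 0, 0.001], [0, 0, 0.0015], [0, 0, 0.002], [0, 0, 0.002]]' --rotation '[[0, 0, 0], [0, 0, 0], [0, 0, 0], [0, 0, 0], [0, 0, 0]]' --gripper '[130, 130, 130, 130, 130]'

```text
clock: 10.6
eef_pos: [0.5405, 0.0411, 0.0959]
eef_rot: [180.0, 0.0, 83.1]
force: [-4.7, -0.6, 7.3]
finger_gap: 0.0596
gripper_force: 45.0
```

Contact came at the height predicted for the mid packing. I release and go over to the crank.

jog_arm --translation '[[0, 0, -0.0005], [0, 0, -0.0005], [0, 0, -0.0005], [0, 0, -0.02], [0, 0, -0.05]]' --rotation '[[0, 0, 0], [0, 0, 0], [0, 0, 0], [0, 0, 0], [0, 0, 0]]' --gripper '[0, 0, 0, 0, 0]'

```text
clock: 11.02
eef_pos: [0.5392, 0.0412, 0.1431]
eef_rot: [-179.7, -0.0, 83.1]
force: [0.3, 0.7, 0.7]
finger_gap: 0.0879
gripper_force: 0.0
```

jog_arm --translation '[[0, 0, -0.04], [0, 0, -0.07], [-0.035, -0.007, -0.08], [-0.075, -0.014, -0.08], [-0.115, -0.021, -0.08]]' --rotation '[[0, 0, 0], [0, 0, 0], [0, 0, 0], [0, 0, 0], [0, 0, 0]]' --gripper '[0, 0, 0, 0, 0]'

```text
clock: 11.43
eef_pos: [0.5054, -0.0715, 0.2257]
eef_rot: [179.9, 0.0, 83.2]
force: [0.7, -0.2, -0.6]
finger_gap: 0.0883
gripper_force: 0.0
```

jog_arm --translation '[[-0.035, -0.007, 0], [-0.06, -0.012, 0], [-0.076, -0.014, 0], [-0.076, -0.014, 0], [-0.076, -0.014, 0]]' --rotation '[[0, 0, 0], [0, 0, 0], [0, 0, 0], [0, 0, 0], [0, 0, 0]]' --gripper '[0, 0, 0, 0, 0]'

```text
clock: 11.85
eef_pos: [0.4826, -0.1446, 0.2248]
eef_rot: [180.0, -0.0, 83.0]
force: [-0.1, 0.3, 0.2]
finger_gap: 0.088
gripper_force: 0.0
```

```bash
python3 - <<'E'
from h import *
o=env.get_obs();print(o['clock'],o['eef_pos'],o['eef_rot'],o['finger_gap'])
s=snap('wrist')
ex=np.array([.9927,-.1205]);ey=np.array([.1205,.9927]);fj=np.array([.5425,.0643])
im=s['color'][:,:,::-1].copy()
W=lambda x,y,z:[*(fj+x*ex+(y-.06)*ey),z]
for th in(-49,):
  t=np.radians(th)
  for q in proj(s,[W(.045*np.sin(t),y,.09+.045*np.cos(t)) for y in(-.117,-.148,-.179)]): cv2.circle(im,tuple(int(v) for v in q),3,(0,0,255),-1)
for q in proj(s,[W(x,y,.116) for x,y in((-.03,.06),(.03,.06),(.03,.02),(-.03,.02))]):cv2.circle(im,tuple(int(v) for v in q),2,(255,0,0),-1)
for r in cams.place_of(s,'knob_centre')[:1]:
  w=atz(s,r['location'],.1195)[:2]-fj;print(r['location'],w@ex,w@ey+.06)
cv2.imwrite('pics/w6.png',im)
E
```

```text
11.85 [ 0.4826 -0.1446  0.2248] [179.9841  -0.0066  82.9803] 0.08795614168181787
[286.5, 195.0] -0.03595302813300923 -0.1462912763792243
```

View pics/w6.png

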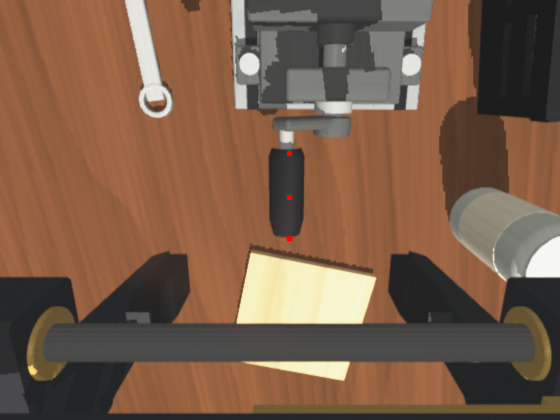

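```bash
python3 - <<'E'
from h import *
s=snap('wrist')
ex=np.array([.9927,-.1205]);ey=np.array([.1205,.9927]);fj=np.array([.5425,.0643])
v=lambda p,z:(lambda w:(round(w@ex,4),round(w@ey+.06,4)))(atz(s,p,z)[:2]-fj)
print('base-left',v((452,214),0),v((470,193),0),'topleft',v((497,255),.13))
for r in cams.place_of(s,'oilcan'): print(r['location'],r['p'],v(r['location'],0))
m=np.array(cams.trace(s,'oilcan')[0]['pixels']);ys,xs=np.nonzero(m);print(xs.min(),xs.max(),ys.min(),ys.max())
# fit can centre: silhouette IoU
best=None;H,Wd=m.shape;a=np.linspace(0,2*np.pi,40)
for cx in np.arange(.15,.22,.002):
  for cy in np.arange(-.23,-.16,.002):
    c=fj+cx*ex+(cy-.06)*ey
    P=proj(s,[[c[0]+.033*np.cos(t),c[1]+.033*np.sin(t),z] for z in(0,.11) for t in a]) 
    k=np.zeros((H,Wd),np.uint8);cv2.fillConvexPoly(k,cv2.convexHull(P.astype(np.float32)).astype(np.int32),1)
    P2=proj(s,[[c[0]+.028*np.cos(t),c[1]+.028*np.sin(t),.13] for t in a])
    cv2.fillConvexPoly(k,cv2.convexHull(P2.astype(np.float32)).astype(np.int32),1)
    k=k>0
    k[250:]=0;mm=m.copy();mm[250:]=0
    i=(k&mm).sum()/(k|mm).sum()
    if best is None or i>best[0]: best=(i,cx,cy)
print(best)
E
```

```text
base-left (np.float64(0.1386), np.float64(-0.197)) (np.float64(0.1544), np.float64(-0.174)) topleft (np.float64(0.1135), np.float64(-0.1861))
[477.7, 218.7] 0.85 (np.float64(0.1666), np.float64(-0.2022))
449 559 189 281
(np.float64(0.9867427729699871), np.float64(0.17), np.float64(-0.20199999999999999))
```

The oil can stands only about 9 mm clear of where the gripper's body would sweep while cranking. I'll turn the gripper 10° about the vertical and hold the knob nearer the fingertips, which clears the can.

```bash
cat >> h.py <<'E'
ex=np.array([.9927,-.1205]);ey=np.array([.1205,.9927]);fj=np.array([.5425,.0643])
def W(x,y,z): return [*(fj+x*ex+(y-.06)*ey),z]
def V(p): w=np.array(p[:2])-fj; return w@ex,w@ey+.06,p[2]
def crank(th0,n,step=20,yo=10):
    for c in range(n):
        a=np.radians(th0+step*np.arange(6)); d=.045*(np.sin(a)-np.sin(a[0])); z=.045*(np.cos(a)-np.cos(a[0]))
        print(th0,[[round(-q*np.sin(np.radians(yo)),4),round(q*np.cos(np.radians(yo)),4),round(-w,4)] for q,w in zip(d[1:],z[1:])]); th0+=5*step
E
python3 - <<'E'
from h import *
p=W(-.0355,-.152,.106);plan([(*p[:2],.2,93.1),(*p,93.1)])
crank(-52,8)
E
```

```text
T [[0.001, -0.001, 0.012], [0.001, -0.001, 0.025], [0.001, -0.001, 0.056], [0.001, -0.001, 0.087], [0.001, -0.001, 0.119]] R [[0, 0, -5.0], [0, 0, -10.0], [0, 0, -10.0], [0, 0, -10.0], [0, 0, -10.0]]
-52 [[np.float64(-0.002), np.float64(0.0114), np.float64(-0.0105)], [np.float64(-0.0045), np.float64(0.0257), np.float64(-0.0163)], [np.float64(-0.0072), np.float64(0.0411), np.float64(-0.0169)], [np.float64(-0.0098), np.float64(0.0557), np.float64(-0.012)], [np.float64(-0.012), np.float64(0.0679), np.float64(-0.0024)]]
48 [[np.float64(-0.0014), np.float64(0.0082), np.float64(0.0133)], [np.float64(-0.002), np.float64(0.0114), np.float64(0.0285)], [np.float64(-0.0016), np.float64(0.0092), np.float64(0.044)], [np.float64(-0.0004), np.float64(0.002), np.float64(0.0578)], [np.float64(0.0017), np.float64(-0.0094), np.float64(0.0683)]]
148 [[np.float64(0.0025), np.float64(-0.0143), np.float64(0.0059)], [np.float64(0.0052), np.float64(-0.0297), np.float64(0.0064)], [np.float64(0.0078), np.float64(-0.0443), np.float64(0.0016)], [np.float64(0.0099), np.float64(-0.0564), np.float64(-0.0081)], [np.
[... 969 characters left out ...]
64(0.0089), np.float64(-0.0505), np.float64(0.0461)]]
548 [[np.float64(0.0026), np.float64(-0.0146), np.float64(-0.0048)], [np.float64(0.0047), np.float64(-0.0268), np.float64(-0.0145)], [np.float64(0.0062), np.float64(-0.0349), np.float64(-0.0277)], [np.float64(0.0067), np.float64(-0.0381), np.float64(-0.043)], [np.float64(0.0063), np.float64(-0.036), np.float64(-0.0585)]]
648 [[np.float64(-0.0013), np.float64(0.0072), np.float64(-0.0138)], [np.float64(-0.0033), np.float64(0.0187), np.float64(-0.0243)], [np.float64(-0.0058), np.float64(0.0329), np.float64(-0.0301)], [np.float64(-0.0085), np.float64(0.0483), np.float64(-0.0307)], [np.float64(-0.0111), np.float64(0.063), np.float64(-0.0258)]]
```

jog_arm --translation '[[0.001, -0.001, 0.025], [0.001, -0.001, 0.05], [0.001, -0.001, 0.08], [0.001, -0.001, 0.105], [0.001, -0.001, 0.118]]' --rotation '[[0, 0, -5], [0, 0, -10], [0, 0, -10], [0, 0, -10], [0, 0, -10]]' --gripper '[0, 0, 0, 0, 0]'

```text
clock: 12.52
eef_pos: [0.4808, -0.1419, 0.104]
eef_rot: [-179.8, -0.1, 93.1]
force: [-0.0, 0.0, 0.8]
finger_gap: 0.0882
gripper_force: 0.0
```

jog_arm --translation '[[0, 0, 0], [0, 0, 0], [0, 0, 0], [0, 0, 0], [0, 0, 0]]' --rotation '[[0, 0, 0], [0, 0, 0], [0, 0, 0], [0, 0, 0], [0, 0, 0]]' --gripper '[200, 200, 200, 200, 200]' --force 40

```text
clock: 12.93
eef_pos: [0.4822, -0.1433, 0.1077]
eef_rot: [179.9, 0.1, 93.1]
force: [-0.7, -0.1, 0.3]
finger_gap: 0.057
gripper_force: 0.0
```

jog_arm --translation '[[0, 0, 0], [0, 0, 0], [0, 0, 0], [0, 0, 0], [0, 0, 0]]' --rotation '[[0, 0, 0], [0, 0, 0], [0, 0, 0], [0, 0, 0], [0, 0, 0]]' --gripper '[200, 200, 200, 200, 200]'

```text
clock: 13.35
eef_pos: [0.4811, -0.1433, 0.1067]
eef_rot: [-179.9, -0.0, 93.1]
force: [-3.3, -0.3, 3.7]
finger_gap: 0.0251
gripper_force: 37.9
```

```bash
python3 - <<'E'
from h import *
o=env.get_obs();print(V(o['eef_pos']),o['eef_rot'],o['finger_gap'],o['force'],o['wrist_torque'])
E
```

```text
(np.float64(-0.03593542784809438), np.float64(-0.15348380775463516), np.float64(0.10668726595505212)) [-179.8987   -0.0022   93.0614] 0.025089795817187108 [-3.2983 -0.254   3.7179] [-0.1521  0.711  -0.2871]
```

jog_arm --translation '[[-0.002, 0.0114, -0.0105], [-0.0045, 0.0257, -0.0163], [-0.0072, 0.0411, -0.0169], [-0.0098, 0.0557, -0.012], [-0.012, 0.0679, -0.0024]]' --rotation '[[0, 0, 0], [0, 0, 0], [0, 0, 0], [0, 0, 0], [0, 0, 0]]' --gripper '[200, 200, 200, 200, 200]'

```text
clock: 13.77
eef_pos: [0.5483, -0.1517, 0.1077]
eef_rot: [-179.6, -0.1, 93.0]
force: [-19.4, -2.8, -5.9]
finger_gap: 0.0255
gripper_force: 37.6
```

```bash
python3 - <<'E'
from h import *
o=env.get_obs();print(V(o['eef_pos']),o['eef_rot'],o['finger_gap'],o['force'],o['wrist_torque'])
E
```

```text
(np.float64(0.03179473084024885), np.float64(-0.15369389070660314), np.float64(0.10770470906354518)) [-179.5682   -0.09     93.0472] 0.02545845661334232 [-19.3625  -2.8323  -5.9461] [-0.5222  2.9169 -0.244 ]
```

jog_arm --translation '[[-0.0012, 0.007, 0.0133], [-0.0018, 0.0102, 0.0285], [-0.0014, 0.008, 0.044], [-0.0002, 0.001, 0.0578], [0.0018, -0.0104, 0.0683]]' --rotation '[[0, 0, 0], [0, 0, 0], [0, 0, 0], [0, 0, 0], [0, 0, 0]]' --gripper '[200, 200, 200, 200, 200]'

```text
clock: 14.18
eef_pos: [0.5409, -0.1509, 0.0408]
eef_rot: [179.8, 0.1, 93.0]
force: [3.9, 0.5, 7.2]
finger_gap: 0.0253
gripper_force: 38.1
```

```bash
python3 - <<'E'
from h import *
o=env.get_obs();print(V(o['eef_pos']),o['eef_rot'],o['finger_gap'],o['force'],o['wrist_torque'])
s=snap('wrist','w7');o=env.get_obs();print(V(o['eef_pos']),o['force'])
E
```

```text
(np.float64(0.024384843284774204), np.float64(-0.1538166914061591), np.float64(0.040773288348388365)) [179.7902   0.0876  93.0102] 0.025307736343986836 [3.9347 0.5262 7.2488] [ 0.0057 -0.6084 -0.3503]
(np.float64(0.02164092943457281), np.float64(-0.1536718199325667), np.float64(0.03908615710524177)) [ 2.6359 -5.8533 -1.411 ]
```

jog_arm --translation '[[0.0025, -0.0143, 0.0059], [0.0052, -0.0297, 0.0064], [0.0078, -0.0443, 0.0016], [0.0099, -0.0564, -0.0081], [0.0114, -0.0646, -0.0213]]' --rotation '[[0, 0, 0], [0, 0, 0], [0, 0, 0], [0, 0, 0], [0, 0, 0]]' --gripper '[200, 200, 200, 200, 200]'

```text
clock: 14.65
eef_pos: [0.473, -0.1422, 0.0611]
eef_rot: [-179.8, -0.1, 93.0]
force: [7.5, -1.6, -6.1]
finger_gap: 0.0254
gripper_force: 38.1
```

jog_arm --translation '[[0.0006, -0.0032, -0.0153], [0.0002, -0.0011, -0.0308], [-0.0011, 0.0062, -0.0446], [-0.0031, 0.0176, -0.055], [-0.0056, 0.0319, -0.0609]]' --rotation '[[0, 0, 0], [0, 0, 0], [0, 0, 0], [0, 0, 0], [0, 0, 0]]' --gripper '[200, 200, 200, 200, 200]'

```text
clock: 15.07
eef_pos: [0.5057, -0.1462, 0.1221]
eef_rot: [-179.8, -0.1, 93.0]
force: [-4.1, -5.8, -24.9]
finger_gap: 0.0258
gripper_force: 38.0
```

jog_arm --translation '[[-0.0027, 0.0154, -0.0005], [-0.0053, 0.03, 0.0043], [-0.0074, 0.0421, 0.0139], [-0.0089, 0.0503, 0.0272], [-0.0094, 0.0535, 0.0424]]' --rotation '[[0, 0, 0], [0, 0, 0], [0, 0, 0], [0, 0, 0], [0, 0, 0]]' --gripper '[200, 200, 200, 200, 200]'

```text
clock: 15.48
eef_pos: [0.5598, -0.1531, 0.08]
eef_rot: [-179.7, -0.0, 93.1]
force: [-16.8, -2.4, 6.9]
finger_gap: 0.0252
gripper_force: 37.9
```

```bash
python3 - <<'E'
from h import *
o=env.get_obs();print(V(o['eef_pos']),o['eef_rot'],o['finger_gap'],o['force'],o['wrist_torque'])
E
```

```text
(np.float64(0.04333001711231611), np.float64(-0.15376923583491123), np.float64(0.0799892775030498)) [-179.718    -0.0359   93.0569] 0.025193598125885383 [-16.7805  -2.4152   6.9332] [-0.4758  2.7313 -0.3296]
```

jog_arm --translation '[[0.0006, -0.0031, 0.0155], [0.0019, -0.0104, 0.0293], [0.0037, -0.0208, 0.0397], [0.0062, -0.0351, 0.0456], [0.0089, -0.0505, 0.0461]]' --rotation '[[0, 0, 0], [0, 0, 0], [0, 0, 0], [0, 0, 0], [0, 0, 0]]' --gripper '[200, 200, 200, 200, 200]'

```text
clock: 15.9
eef_pos: [0.5101, -0.1469, 0.0329]
eef_rot: [179.9, 0.0, 93.0]
force: [6.7, -3.7, -8.5]
finger_gap: 0.0252
gripper_force: 38.2
```

jog_arm --translation '[[0.0014, -0.008, -0.0018], [0.0026, -0.0146, -0.0048], [0.0038, -0.021, -0.009], [0.0047, -0.0268, -0.0145], [0.0055, -0.0312, -0.0208]]' --rotation '[[0, 0, 0], [0, 0, 0], [0, 0, 0], [0, 0, 0], [0, 0, 0]]' --gripper '[200, 200, 200, 200, 200]'

```text
clock: 16.32
eef_pos: [0.4765, -0.1426, 0.0545]
eef_rot: [-179.8, -0.1, 93.0]
force: [-3.5, -4.4, -12.1]
finger_gap: 0.0249
gripper_force: 38.1
```

```bash
python3 - <<'E'
from h import *
o=env.get_obs();v=V(o['eef_pos']);print(v,o['eef_rot'],o['finger_gap'],o['force'],o['wrist_torque'],np.degrees(np.arctan2(v[0],v[2]+.012-.09)))
s=snap('wrist','w8')
im=s['color'][0:200,120:480];cv2.imwrite('pics/w8c.png',cv2.resize(im[:,:,::-1],None,fx=2,fy=2))
crank(598,3,10)
E
```

```text
(np.float64(-0.04054402617457731), np.float64(-0.15331728516218743), np.float64(0.05450562497988187)) [-179.7601   -0.0935   93.0439] 0.02485759809832793 [ -3.4567  -4.3752 -12.0569] [-0.8235  0.6056 -0.3347] -120.09135229860405
598 [[np.float64(0.0006), np.float64(-0.0035), np.float64(-0.007)], [np.float64(0.001), np.float64(-0.0058), np.float64(-0.0145)], [np.float64(0.0012), np.float64(-0.0067), np.float64(-0.0223)], [np.float64(0.0011), np.float64(-0.0063), np.float64(-0.0301)], [np.float64(0.0008), np.float64(-0.0046), np.float64(-0.0378)]]
648 [[np.float64(-0.0005), np.float64(0.003), np.float64(-0.0072)], [np.float64(-0.0013), np.float64(0.0072), np.float64(-0.0138)], [np.float64(-0.0022), np.float64(0.0125), np.float64(-0.0195)], [np.float64(-0.0033), np.float64(0.0187), np.float64(-0.0243)], [np.float64(-0.0045), np.float64(0.0255), np.float64(-0.0278)]]
698 [[np.float64(-0.0013), np.float64(0.0074), np.float64(-0.0023)], [np.float64(-0.0027), np.float64(0.0151), np.float64(-0.0032)], [np.float64(-0.004), np.float64(0.0228), np.float64(-0.0028)], [np.float64(-0.0053), np.float64(0.0303), np.float64(-0.0011)], [np.float64(-0.0066), np.float64(0.0374), np.float64(0.002)]]
```

View pics/w8c.png

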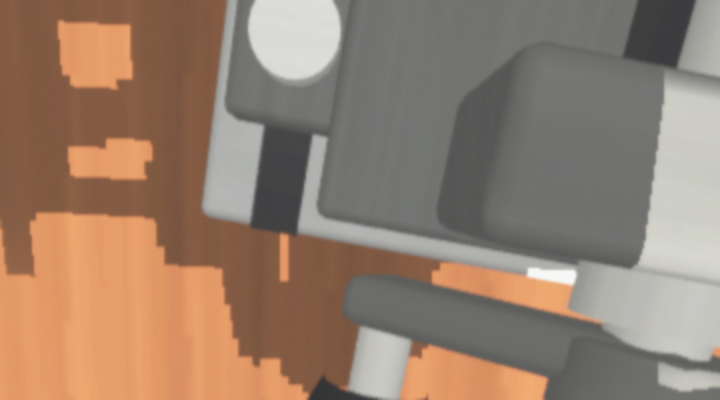

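That crop shows only the crank arm and the near end of the vise, with the knob still gripped. I go on to the contact in small steps, reading the force.

jog_arm --translation '[[0.0006, -0.0035, -0.007], [0.001, -0.0058, -0.0145], [0.0012, -0.0067, -0.0223], [0.0011, -0.0063, -0.0301], [0.0008, -0.0046, -0.0378]]' --rotation '[[0, 0, 0], [0, 0, 0], [0, 0, 0], [0, 0, 0], [0, 0, 0]]' --gripper '[200, 200, 200, 200, 200]'

```text
clock: 16.78
eef_pos: [0.4727, -0.1421, 0.093]
eef_rot: [-179.9, -0.1, 93.0]
force: [0.5, -4.1, -15.9]
finger_gap: 0.0258
gripper_force: 38.1
```

jog_arm --translation '[[-0.0002, 0.0015, -0.0037], [-0.0005, 0.003, -0.0072], [-0.0005, 0.003, -0.0072], [-0.0005, 0.003, -0.0072], [-0.0005, 0.003, -0.0072]]' --rotation '[[0, 0, 0], [0, 0, 0], [0, 0, 0], [0, 0, 0], [0, 0, 0]]' --gripper '[200, 200, 200, 200, 200]' --force 55

```text
clock: 17.2
eef_pos: [0.4762, -0.1426, 0.1002]
eef_rot: [-179.9, -0.0, 93.1]
force: [-3.8, -3.4, -9.9]
finger_gap: 0.0252
gripper_force: 52.3
```

```bash
python3 - <<'E'
from h import *
o=env.get_obs();v=V(o['eef_pos']);th=np.arctan2(v[0],v[2]+.012-.09);f=o['force'];fx=f[:2]@ex
print(v,o['finger_gap'],f,np.degrees(th),'tang',fx*np.cos(th)-f[2]*np.sin(th),'rad',fx*np.sin(th)+f[2]*np.cos(th))
s=snap('top')
g=s['color']
for t in('blank_mid_centre',):
  for r in cams.place_of(s,t): print(r['location'],r['p'],V(atz(s,r['location'],.104)))
cv2.imwrite('pics/t9.png',g[:,:,::-1])
crank(658,2,10)
E
```

```text
(np.float64(-0.04085010257972935), np.float64(-0.15333125752168336), np.float64(0.10015600017819787)) 0.025220132396673988 [-3.8056 -3.4172 -9.9404] -61.525783017950765 tang -10.342750539871629 rad -1.780313719526946
[245.6, 224.5] 0.81 (np.float64(-0.002251568589257671), np.float64(0.03778674452392045), np.float64(0.10399999999999998))
[425.1, 177.4] 0.67 (np.float64(0.1396727008841253), np.float64(-0.3104980875480169), np.float64(0.10399999999999998))
658 [[np.float64(-0.0007), np.float64(0.0042), np.float64(-0.0066)], [np.float64(-0.0017), np.float64(0.0095), np.float64(-0.0123)], [np.float64(-0.0028), np.float64(0.0156), np.float64(-0.017)], [np.float64(-0.004), np.float64(0.0225), np.float64(-0.0206)], [np.float64(-0.0053), np.float64(0.0299), np.float64(-0.0229)]]
708 [[np.float64(-0.0014), np.float64(0.0077), np.float64(-0.001)], [np.float64(-0.0027), np.float64(0.0154), np.float64(-0.0005)], [np.float64(-0.004), np.float64(0.0229), np.float64(0.0012)], [np.float64(-0.0053), np.float64(0.03), np.float64(0.0043)], [np.float64(-0.0064), np.float64(0.0365), np.float64(0.0086)]]
```

jog_arm --translation '[[-0.0007, 0.0042, -0.0066], [-0.0017, 0.0095, -0.0123], [-0.0028, 0.0156, -0.017], [-0.004, 0.0225, -0.0206], [-0.0053, 0.0299, -0.0229]]' --rotation '[[0, 0, 0], [0, 0, 0], [0, 0, 0], [0, 0, 0], [0, 0, 0]]' --gripper '[200, 200, 200, 200, 200]'

```text
clock: 17.72
eef_pos: [0.5017, -0.1457, 0.1205]
eef_rot: [-179.1, -0.3, 93.1]
force: [-30.2, -6.8, -10.5]
finger_gap: 0.0247
gripper_force: 52.0
```

jog_arm --translation '[[-0.0007, 0.004, -0.0005], [-0.0007, 0.004, -0.0005], [-0.0007, 0.004, -0.0005], [-0.0007, 0.004, -0.0005], [-0.0007, 0.004, -0.0005]]' --rotation '[[0, 0, 0], [0, 0, 0], [0, 0, 0], [0, 0, 0], [0, 0, 0]]' --gripper '[200, 200, 200, 200, 200]'

```text
clock: 18.13
eef_pos: [0.506, -0.1463, 0.1217]
eef_rot: [-179.2, -0.2, 93.1]
force: [-25.2, -6.4, -8.4]
finger_gap: 0.0249
gripper_force: 52.1
```

```bash
cat >> h.py <<'E'
def st():
    o=env.get_obs();v=V(o['eef_pos']);th=np.arctan2(v[0],v[2]+.012-.09);f=o['force'];fx=f[:2]@ex
    print(o['clock'],v,o['finger_gap'],f,np.degrees(th),'tang',fx*np.cos(th)-f[2]*np.sin(th),'rad',fx*np.sin(th)+f[2]*np.cos(th))
E
python3 - <<'E'
from h import *
st()
E
```

```text
18.1333 (np.float64(-0.0108678689319139), np.float64(-0.1534270443069252), np.float64(0.12166364190257711)) 0.024879135201763963 [-25.2359  -6.4366  -8.4413] -13.976895892206153 tang -25.59613405713506 rad -2.3279296343759732
```

jog_arm --translation '[[-0.0008, 0.005, -0.0008], [-0.0018, 0.01, -0.001], [-0.0026, 0.015, -0.001], [-0.0032, 0.018, -0.0005], [-0.0034, 0.019, -0.0002]]' --rotation '[[0, 0, 0], [0, 0, 0], [0, 0, 0], [0, 0, 0], [0, 0, 0]]' --gripper '[200, 200, 200, 200, 200]'

```text
clock: 18.55
eef_pos: [0.5235, -0.1485, 0.1217]
eef_rot: [-178.8, -0.3, 93.1]
force: [-39.0, -3.6, 1.8]
finger_gap: 0.0249
gripper_force: 52.0
```

jog_arm --translation '[[0, 0, 0], [0, 0, 0], [0, 0, 0], [0, 0, 0], [0, 0, 0]]' --rotation '[[0, 0, 0], [0, 0, 0], [0, 0, 0], [0, 0, 0], [0, 0, 0]]' --gripper '[200, 200, 200, 200, 200]'

```text
clock: 18.97
eef_pos: [0.5235, -0.1485, 0.1217]
eef_rot: [-178.9, -0.3, 93.1]
force: [-36.3, -5.4, -1.6]
finger_gap: 0.0251
gripper_force: 52.0
```

```bash
python3 -c "
from h import *
st()"
```

```text
18.9667 (np.float64(0.006761270234476223), np.float64(-0.15351239949544415), np.float64(0.12173459705613573)) 0.025056191851976974 [-36.2791  -5.4067  -1.5778] 8.788225021843406 tang -34.706565222791895 rad -6.9621193721201085
```

jog_arm --translation '[[0, -0.002, 0], [0, -0.003, 0], [0, -0.003, 0], [0, -0.003, 0], [0, -0.003, -0.02]]' --rotation '[[0, 0, 0], [0, 0, 0], [0, 0, 0], [0, 0, 0], [0, 0, 0]]' --gripper '[0, 0, 0, 0, 0]'

```text
clock: 19.38
eef_pos: [0.5223, -0.1465, 0.1403]
eef_rot: [-179.1, -0.5, 93.1]
force: [-13.2, 4.9, 6.4]
finger_gap: 0.0566
gripper_force: 7.3
```

jog_arm --translation '[[0, 0, -0.035], [0, 0, -0.07], [0.02, 0, -0.1], [0.05, 0, -0.12], [0.09, 0, -0.12]]' --rotation '[[0, 0, 0], [0, 0, 5], [0, 0, 10], [0, 0, 10], [0, 0, 10]]' --gripper '[0, 0, 0, 0, 0]'

```text
clock: 19.8
eef_pos: [0.5238, -0.0597, 0.2696]
eef_rot: [179.4, 0.1, 82.9]
force: [1.4, -0.6, -0.2]
finger_gap: 0.0876
gripper_force: 0.0
```

jog_arm --translation '[[0.03, 0, 0], [0.06, 0, 0], [0.07, 0, 0], [0.07, 0, 0], [0.07, 0, 0]]' --rotation '[[0, 0, 0], [0, 0, 0], [0, 0, 0], [0, 0, 0], [0, 0, 0]]' --gripper '[0, 0, 0, 0, 0]'

```text
clock: 20.22
eef_pos: [0.5309, 0.0098, 0.2645]
eef_rot: [179.9, 0.0, 83.1]
force: [-0.1, -0.3, 0.6]
finger_gap: 0.0879
gripper_force: 0.0
```

```bash
python3 - <<'E'
from h import *
st()
s=snap('wrist')
im=s['color'][:,:,::-1].copy()
c=proj(s,W(0,.04,.116))[0]
for z in(.11,.116,.122):
  r=steel(s,c+[6,6],z,vmin=170);w=V([r[0][0]/1000,r[0][1]/1000,z]);print(z,r,w)
A=im[0:330,120:470];T=snap('scene');t=T['color'][150:250,220:400,::-1]
B=cv2.resize(t,(720,400))[:, :]
out=np.hstack([cv2.resize(A,(430,405)),cv2.resize(t,(370,206*1))if 0 else cv2.copyMakeBorder(cv2.resize(t,(370,206)),0,199,0,0,cv2.BORDER_CONSTANT)])
cv2.imwrite('pics/w10.png',out)
E
```

```text
20.2167 (np.float64(-0.0049550598269715715), np.float64(0.004489428673677201), np.float64(0.26447043631802963)) 0.08791727471191907 [-0.1    -0.3327  0.6026] -1.5221566801265223 tang -0.04312002169028224 rad 0.6039549472762985
0.11 ((536.1, 29.4), (128.1, 91.5), -7.2, array([212, 109], dtype=int32), array([373, 219], dtype=int32)) (np.float64(-0.0021478299999999617), np.float64(0.024583570000000006), 0.11)
0.116 ((536.2, 30.5), (125.5, 89.6), -7.2, array([212, 109], dtype=int32), array([373, 219], dtype=int32)) (np.float64(-0.002181109999999974), np.float64(0.02568759000000001), 0.116)
0.122 ((536.2, 31.6), (123.0, 87.8), -7.2, array([212, 109], dtype=int32), array([373, 219], dtype=int32)) (np.float64(-0.0023136599999999743), np.float64(0.026779560000000008), 0.122)
```

View pics/w10.png

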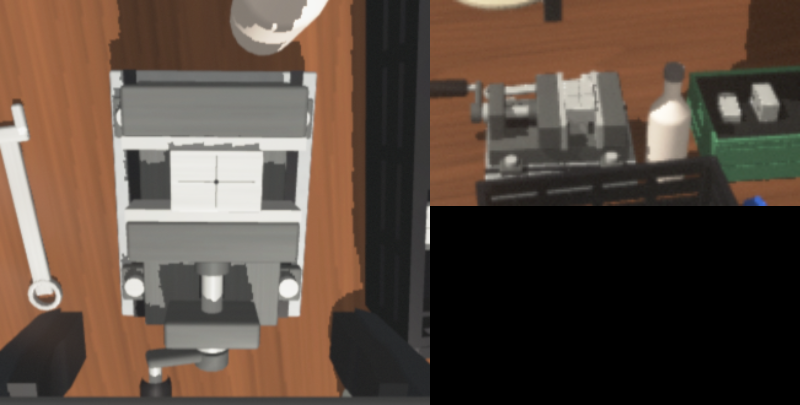

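The blank sits level, centred and square between the jaws at crop (216,182), its top just over them, and the packing is hidden below. But the crank arm now points left, so it seems to have turned back after I let go. I measure its angle now.

```bash
python3 - <<'E'
from h import *
s=snap('wrist')
def ang(s,loc):
    best=None
    for t in np.radians(np.arange(-110,60,1)):
        d=np.linalg.norm(proj(s,W(.045*np.sin(t),-.148,.09+.045*np.cos(t)))[0]-loc)
        if best is None or d<best[0]: best=(d,np.degrees(t))
    return best
for n in('wrist','scene','top'):
    s=snap(n)
    for r in cams.place_of(s,'knob_centre')[:1]: print(n,r['location'],r['p'],ang(s,np.array(r['location'])))
# jaw opening from wrist: moving-jaw top edge vs fixed edge
s=snap('wrist');g=s['color'].min(2).astype(int)
for x in(-.045,.045):
  a=proj(s,W(x,.075,.11))[0];b=proj(s,W(x,.0,.11))[0]
  L=[(round(V(W(x,.075-.075*i/75,.11))[1]*1000),int(g[tuple(np.round(a+(b-a)*i/75).astype(int)[::-1])])) for i in range(76)]
  print(L)
E
```

```text
wrist [331.4, 8.6] 0.47 (np.float64(322.94514727901174), np.float64(-110.0))
scene [229.9, 192.2] 0.46 (np.float64(4.002573601312747), np.float64(-75.0))
top [332.7, 257.7] 0.79 (np.float64(1.0111870067673778), np.float64(-103.0))
[(75, 127), (74, 127), (73, 126), (72, 125), (71, 127), (70, 128), (69, 119), (68, 179), (67, 222), (66, 224), (65, 224), (64, 224), (63, 225), (62, 224), (61, 224), (60, 197), (59, 148), (58, 127), (57, 127), (56, 126), (55, 126), (54, 127), (53, 126), (52, 102), (51, 81), (50, 74), (49, 71), (48, 70), (47, 71), (46, 70), (45, 69), (44, 71), (43, 71), (42, 71), (41, 71), (40, 70), (39, 70), (38, 70), (37, 72), (36, 70), (35, 71), (34, 72), (33, 72), (32, 72), (31, 71), (30, 72), (29, 71), (28, 70), (27, 74), (26, 96), (25, 102), (24, 102), (23, 102), (22, 100), (21, 105), (20, 144), (19, 201), (18, 224), (17, 224), (16, 224), (15, 224), (14, 225), (13, 221), (12, 175), (11, 98), (10, 98), (9, 123), (8, 125), (7, 126), (6, 125), (5, 126), (4, 126), (3, 126), (2, 127), (1, 127), (0, 128)]
[(75, 127), (74, 126), (73, 126), (72, 126), (71, 126), (70, 127), (69, 126), (68, 142), (67, 197), (66, 224), (65, 227), (64, 227), (63, 227), (62, 227), (61, 227), (60, 225), (59, 191), (58, 135), (57, 125), (56, 123), (55, 122), (54, 122), (53, 122), (52, 121), (51, 105), (50, 104), (49, 75), (48, 70), (47, 70), (46, 71), (45, 71), (44, 68), (43, 69), (42, 69), (41, 68), (40, 68), (39, 68), (38, 67), (37, 67), (36, 66), (35, 65), (34, 72), (33, 71), (32, 71), (31, 68), (30, 70), (29, 69), (28, 69), (27, 75), (26, 88), (25, 97), (24, 99), (23, 99), (22, 99), (21, 98), (20, 113), (19, 189), (18, 229), (17, 230), (16, 230), (15, 230), (14, 230), (13, 228), (12, 203), (11, 138), (10, 115), (9, 125), (8, 129), (7, 130), (6, 131), (5, 133), (4, 133), (3, 132), (2, 129), (1, 130), (0, 131)]
```

The jaws stand at the blank's width. However, the crank sprang back past contact under its stored load when I opened the fingers suddenly, so the clamp can't be trusted. I'll regrip, retighten, ease the load off while still holding, and then release gently.

jog_arm --translation '[[-0.04, -0.01, 0.0], [-0.08, -0.02, 0.01], [-0.12, -0.03, 0.03], [-0.15, -0.037, 0.04], [-0.157, -0.037, 0.04]]' --rotation '[[0, 0, 0], [0, 0, 0], [0, 0, 0], [0, 0, 0], [0, 0, 0]]' --gripper '[0, 0, 0, 0, 0]'

```text
clock: 21.13
eef_pos: [0.4726, -0.1446, 0.2217]
eef_rot: [-179.8, -0.0, 82.9]
force: [-0.6, 0.0, 0.3]
finger_gap: 0.0882
gripper_force: 0.0
```

jog_arm --translation '[[0, 0, 0], [0, 0, 0], [0, 0, 0], [0, 0, 0], [0, 0, 0]]' --rotation '[[0, 0, -5], [0, 0, -10], [0, 0, -10], [0, 0, -10], [0, 0, -10]]' --gripper '[0, 0, 0, 0, 0]'

```text
clock: 21.55
eef_pos: [0.4751, -0.141, 0.2241]
eef_rot: [180.0, 0.0, 93.0]
force: [-0.2, -0.9, -0.6]
finger_gap: 0.0881
gripper_force: 0.0
```

```bash
python3 - <<'E'
from h import *
st()
s=snap('wrist');S=snap('scene')
r=cams.place_of(s,'knob_centre')[0];print(r)
tr=[cams.trace(x,'knob_centre')[0] for x in(s,S)]
print(tr[0]['p'],tr[1]['p'],tr[1]['location'])
# silhouette fit of the grip cylinder, both views
a=np.linspace(0,2*np.pi,24)
res=[]
for t in range(-130,-20,3):
    q=np.radians(t);x0,z0=.045*np.sin(q),.09+.045*np.cos(q);io=[]
    for sn,T in zip((s,S),tr):
        P=proj(sn,[W(x0+.0125*np.cos(b),y,z0+.0125*np.sin(b)) for y in(-.179,-.117) for b in a])
        k=np.zeros(sn['color'].shape[:2],np.uint8);cv2.fillConvexPoly(k,cv2.convexHull(P.astype(np.float32)).astype(np.int32),1);k=k>0
        m=(sn['color'].max(2)<60)&(cv2.dilate(np.array(T['pixels']).astype(np.uint8),np.ones((9,9)))>0)
        io.append(round((k&m).sum()/(k|m).sum(),3))
    res.append((t,*io))
print(sorted(res,key=lambda r:-r[1])[:4],sorted(res,key=lambda r:-r[2])[:4])
E
```

```text
21.55 (np.float64(-0.04212930146830792), np.float64(-0.15189171932241968), np.float64(0.22406780776163682)) 0.08808833119553333 [-0.1878 -0.8515 -0.5721] -16.08877284254551 tang -0.23906100947294875 rad -0.5265011744473913
{'location': [285.4, 195.0], 'p': 0.9}
0.83 0.59 [228.4, 190.4]
[(-103, np.float64(0.623), np.float64(0.214)), (-100, np.float64(0.623), np.float64(0.28)), (-97, np.float64(0.618), np.float64(0.331)), (-94, np.float64(0.614), np.float64(0.38))] [(-76, np.float64(0.522), np.float64(0.491)), (-85, np.float64(0.586), np.float64(0.468)), (-70, np.float64(0.434), np.float64(0.464)), (-82, np.float64(0.571), np.float64(0.462))]
```

jog_arm --translation '[[0, -0.001, 0.035], [0, -0.001, 0.07], [0, -0.001, 0.105], [0, -0.001, 0.135], [0, -0.001, 0.148]]' --rotation '[[0, 0, 0], [0, 0, 0], [0, 0, 0], [0, 0, 0], [0, 0, 0]]' --gripper '[0, 0, 0, 0, 0]'

```text
clock: 22.22
eef_pos: [0.4724, -0.1404, 0.0724]
eef_rot: [-179.8, -0.2, 93.0]
force: [-0.1, -0.3, 0.0]
finger_gap: 0.0878
gripper_force: 0.0
```

jog_arm --translation '[[0, 0, 0], [0, 0, 0], [0, 0, 0], [0, 0, 0], [0, 0, 0]]' --rotation '[[0, 0, 0], [0, 0, 0], [0, 0, 0], [0, 0, 0], [0, 0, 0]]' --gripper '[200, 200, 200, 200, 200]' --force 50

```text
clock: 22.63
eef_pos: [0.4745, -0.1416, 0.077]
eef_rot: [179.9, 0.1, 93.1]
force: [-0.6, 0.3, -0.8]
finger_gap: 0.0571
gripper_force: 0.0
```

jog_arm --translation '[[0, 0, 0], [0, 0, 0], [0, 0, 0], [0, 0, 0], [0, 0, 0]]' --rotation '[[0, 0, 0], [0, 0, 0], [0, 0, 0], [0, 0, 0], [0, 0, 0]]' --gripper '[200, 200, 200, 200, 200]'

```text
clock: 23.05
eef_pos: [0.4719, -0.1414, 0.0752]
eef_rot: [-179.7, -0.0, 93.1]
force: [-16.5, -8.2, 2.1]
finger_gap: 0.0239
gripper_force: 27.9
```

```bash
python3 - <<'E'
from h import *
st();print(env.get_obs()['wrist_torque'])
crank(-80,2,10)
E
```

```text
23.05 (np.float64(-0.04532697019438921), np.float64(-0.15268527973411108), np.float64(0.07523311729907228)) 0.02389497578894548 [-16.4938  -8.2341   2.0706] -93.49315722996813 tang 3.0039405517193227 rad 15.22645647061416
[-1.2671  2.1861 -0.1972]
-80 [[np.float64(-0.0004), np.float64(0.002), np.float64(-0.0076)], [np.float64(-0.0009), np.float64(0.0053), np.float64(-0.0147)], [np.float64(-0.0017), np.float64(0.0097), np.float64(-0.0211)], [np.float64(-0.0027), np.float64(0.0152), np.float64(-0.0267)], [np.float64(-0.0038), np.float64(0.0215), np.float64(-0.0312)]]
-30 [[np.float64(-0.0012), np.float64(0.007), np.float64(-0.0033)], [np.float64(-0.0026), np.float64(0.0145), np.float64(-0.0053)], [np.float64(-0.0039), np.float64(0.0222), np.float64(-0.006)], [np.float64(-0.0053), np.float64(0.0299), np.float64(-0.0053)], [np.float64(-0.0066), np.float64(0.0373), np.float64(-0.0033)]]
```

jog_arm --translation '[[-0.0001, 0.0007, -0.0078], [-0.0005, 0.0027, -0.0154], [-0.001, 0.0059, -0.0225], [-0.0018, 0.0103, -0.0289], [-0.0028, 0.0159, -0.0345]]' --rotation '[[0, 0, 0], [0, 0, 0], [0, 0, 0], [0, 0, 0], [0, 0, 0]]' --gripper '[200, 200, 200, 200, 200]'

```text
clock: 23.47
eef_pos: [0.4892, -0.1428, 0.1045]
eef_rot: [-179.8, -0.2, 92.9]
force: [20.9, -12.1, -77.2]
finger_gap: 0.023
gripper_force: 55.7
```

jog_arm --translation '[[0, 0, 0], [0, 0, 0], [0, 0, 0], [0, 0, 0], [0, 0, 0]]' --rotation '[[0, 0, 0], [0, 0, 0], [0, 0, 0], [0, 0, 0], [0, 0, 0]]' --gripper '[200, 200, 200, 200, 200]'

```text
clock: 23.88
eef_pos: [0.4895, -0.1429, 0.1045]
eef_rot: [-179.9, -0.2, 92.9]
force: [23.8, -8.1, -59.9]
finger_gap: 0.0227
gripper_force: 54.8
```

```bash
python3 - <<'E'
from h import *
st();print(env.get_obs()['wrist_torque'])
E
```

```text
23.8833 (np.float64(-0.027642674532458292), np.float64(-0.1520909050256127), np.float64(0.10452483531264088)) 0.022742529055937225 [ 23.8059  -8.057  -59.9085] -46.18222860767554 tang -26.192438882364097 rad -59.23086968122301
[-1.51   -3.313  -0.8891]
```

The chord of the motion shows the knob now at about -36°, held 22 mm behind the TCP, and my commanded path was about 5 mm too high. I correct that and tighten further.

jog_arm --translation '[[0, 0, 0.005], [-0.0008, 0.0043, 0.0022], [-0.0015, 0.0085, 0.0001], [-0.0024, 0.0136, -0.0018], [-0.0033, 0.019, -0.0031]]' --rotation '[[0, 0, 0], [0, 0, 0], [0, 0, 0], [0, 0, 0], [0, 0, 0]]' --gripper '[200, 200, 200, 200, 200]'

```text
clock: 24.3
eef_pos: [0.5027, -0.1447, 0.1092]
eef_rot: [-178.9, -0.4, 93.0]
force: [-30.0, -6.1, -10.8]
finger_gap: 0.0227
gripper_force: 50.8
```

jog_arm --translation '[[0, 0, 0], [0, 0, 0], [0, 0, 0], [0, 0, 0], [0, 0, 0]]' --rotation '[[0, 0, 0], [0, 0, 0], [0, 0, 0], [0, 0, 0], [0, 0, 0]]' --gripper '[200, 200, 200, 200, 200]'

```text
clock: 24.72
eef_pos: [0.5035, -0.1448, 0.1095]
eef_rot: [-179.1, -0.3, 93.0]
force: [-22.1, -5.9, -14.9]
finger_gap: 0.0226
gripper_force: 51.1
```

```bash
sed -i 's/def st():/def st(off=.012):/; s/v\[2\]+.012-.09/v[2]+off-.09/' h.py; python3 - <<'E'
from h import *
st(.0217)
E
```

```text
24.7167 (np.float64(-0.013571344714875727), np.float64(-0.15224371683169827), np.float64(0.10949309248266176)) 0.022579469336631585 [-22.1373  -5.8929 -14.9076] -18.23481914906095 tang -24.862483662046436 rad -7.504679895899476
```

jog_arm --translation '[[0, -0.001, 0.0005], [0, -0.002, 0.001], [0, -0.002, 0.001], [0, -0.002, 0.001], [0, -0.002, 0.001]]' --rotation '[[0, 0, 0], [0, 0, 0], [0, 0, 0], [0, 0, 0], [0, 0, 0]]' --gripper '[200, 200, 200, 200, 200]'

```text
clock: 25.13
eef_pos: [0.5026, -0.1447, 0.1092]
eef_rot: [-179.3, -0.3, 93.0]
force: [-17.0, -2.8, -12.6]
finger_gap: 0.023
gripper_force: 51.1
```

```bash
python3 - <<'E'
from h import *
st(.0217)
E
```

```text
25.1333 (np.float64(-0.014432384618825934), np.float64(-0.15230765627984102), np.float64(0.10920034006229914)) 0.023030039562155095 [-16.9635  -2.8432 -12.5667] -19.43626089478584 tang -19.73859072231657 rad -6.360976091211077
```

jog_arm --translation '[[0, -0.001, 0], [0, -0.002, 0.0005], [0, -0.003, 0.001], [0, -0.003, 0.001], [0, -0.003, 0.001]]' --rotation '[[0, 0, 0], [0, 0, 0], [0, 0, 0], [0, 0, 0], [0, 0, 0]]' --gripper '[200, 200, 200, 200, 200]'

```text
clock: 25.55
eef_pos: [0.4999, -0.1445, 0.1083]
eef_rot: [-179.3, -0.3, 93.0]
force: [-14.3, 0.1, -12.8]
finger_gap: 0.0231
gripper_force: 51.1
```

```bash
python3 - <<'E'
from h import *
st(.0217)
E
```

```text
25.55 (np.float64(-0.017146821154471966), np.float64(-0.15236192162766668), np.float64(0.10828849137507529)) 0.02308003057267652 [-14.2892   0.1352 -12.7683] -23.209358366914614 tang -18.083743647889793 rad -6.1383882297133185
```

jog_arm --translation '[[0.0005, -0.003, 0.0015], [0.001, -0.006, 0.0032], [0.0016, -0.009, 0.0052], [0.0021, -0.012, 0.0075], [0.0024, -0.014, 0.0095]]' --rotation '[[0, 0, 0], [0, 0, 0], [0, 0, 0], [0, 0, 0], [0, 0, 0]]' --gripper '[200, 200, 200, 200, 200]'

```text
clock: 25.97
eef_pos: [0.4868, -0.143, 0.1004]
eef_rot: [-179.5, -0.3, 93.0]
force: [-14.4, 2.9, 1.8]
finger_gap: 0.0227
gripper_force: 50.3
```

jog_arm --translation '[[0, 0, 0], [0, 0, 0], [0, 0, 0], [0, 0, 0], [0, 0, 0]]' --rotation '[[0, 0, 0], [0, 0, 0], [0, 0, 0], [0, 0, 0], [0, 0, 0]]' --gripper '[200, 200, 200, 200, 200]'

```text
clock: 26.38
eef_pos: [0.4864, -0.1428, 0.1001]
eef_rot: [-179.4, -0.3, 93.0]
force: [-17.0, 2.4, -1.6]
finger_gap: 0.0229
gripper_force: 50.5
```

```bash
python3 - <<'E'
from h import *
st(.0217)
E
```

```text
26.3833 (np.float64(-0.030716791994387545), np.float64(-0.15236911550973378), np.float64(0.10013406607764193)) 0.02291828254074009 [-16.9656   2.4028  -1.6226] -43.97670016219665 tang -13.454743059981272 rad 10.727668190352679
```

jog_arm --translation '[[0, -0.0005, 0.0005], [0.0003, -0.0015, 0.0015], [0.0005, -0.0025, 0.003], [0.0005, -0.0025, 0.003], [0.0005, -0.0025, 0.003]]' --rotation '[[0, 0, 0], [0, 0, 0], [0, 0, 0], [0, 0, 0], [0, 0, 0]]' --gripper '[200, 200, 200, 200, 200]'

```text
clock: 26.8
eef_pos: [0.4839, -0.1425, 0.0976]
eef_rot: [-179.4, -0.3, 93.0]
force: [-17.9, 2.3, 3.1]
finger_gap: 0.0231
gripper_force: 50.1
```

```bash
python3 - <<'E'
from h import *
st(.0217);print(env.get_obs()['wrist_torque'])
E
```

```text
26.8 (np.float64(-0.033244902257909256), np.float64(-0.1523917671495945), np.float64(0.09762072831744675)) 0.02307906586603799 [-17.8657   2.3064   3.0536] -48.588942760641785 tang -9.624802885292643 rad 15.529457726202496
[ 0.262   2.6033 -0.7828]
```

jog_arm --translation '[[0.0002, -0.001, 0.0005], [0.0004, -0.002, 0.001], [0.0005, -0.003, 0.0015], [0.0005, -0.003, 0.0015], [0.0005, -0.003, 0.0015]]' --rotation '[[0, 0, 0], [0, 0, 0], [0, 0, 0], [0, 0, 0], [0, 0, 0]]' --gripper '[200, 200, 200, 200, 200]'

```text
clock: 27.22
eef_pos: [0.4821, -0.1423, 0.096]
eef_rot: [-179.6, -0.2, 93.0]
force: [-9.2, 1.8, -2.9]
finger_gap: 0.0232
gripper_force: 50.6
```

```bash
python3 - <<'E'
from h import *
st(.0217);print(env.get_obs()['wrist_torque'])
E
```

```text
27.2167 (np.float64(-0.03509109545106319), np.float64(-0.15237794685622397), np.float64(0.09602915753577335)) 0.02320053000234675 [-9.2051  1.7813 -2.9499] -51.68403461833617 tang -8.11305906623275 rad 5.509067034946969
[ 0.2774  1.3223 -0.7897]
```

jog_arm --translation '[[0.0001, -0.0005, 0.0003], [0.0002, -0.001, 0.0006], [0.0002, -0.001, 0.0006], [0.0002, -0.001, 0.0006], [0.0002, -0.001, 0.0006]]' --rotation '[[0, 0, 0], [0, 0, 0], [0, 0, 0], [0, 0, 0], [0, 0, 0]]' --gripper '[200, 200, 200, 200, 200]'

```text
clock: 27.63
eef_pos: [0.4815, -0.1422, 0.0954]
eef_rot: [-179.7, -0.2, 93.0]
force: [-6.1, 2.5, -5.1]
finger_gap: 0.0227
gripper_force: 50.8
```

```bash
python3 - <<'E'
from h import *
st(.0217);print(env.get_obs()['wrist_torque'])
E
```

```text
27.6333 (np.float64(-0.03569315870224584), np.float64(-0.15237007488115342), np.float64(0.09543716428482099)) 0.022746433288799522 [-6.0737  2.5036 -5.0532] -52.754622304211296 tang -7.854340140577769 rad 1.9815364618813138
[ 0.2089  1.0082 -0.8229]
```

jog_arm --translation '[[0.0002, -0.001, 0.0012], [0.0004, -0.002, 0.0026], [0.0005, -0.003, 0.0041], [0.0005, -0.003, 0.0041], [0.0005, -0.003, 0.0041]]' --rotation '[[0, 0, 0], [0, 0, 0], [0, 0, 0], [0, 0, 0], [0, 0, 0]]' --gripper '[200, 200, 200, 200, 200]'

```text
clock: 28.05
eef_pos: [0.4784, -0.1418, 0.0914]
eef_rot: [-179.7, -0.2, 93.0]
force: [-7.0, 2.2, -4.9]
finger_gap: 0.0229
gripper_force: 50.7
```

```bash
python3 - <<'E'
from h import *
st(.0217);print(env.get_obs()['wrist_torque'])
E
```

```text
28.05 (np.float64(-0.03882713808876421), np.float64(-0.15235793248501403), np.float64(0.09135632271037163)) 0.022891116679033145 [-6.976   2.1963 -4.9128] -59.29732142144952 tang -7.895061063470822 rad 3.673521405189229
[ 0.3312  1.0244 -0.7818]
```

jog_arm --translation '[[0, 0, 0], [0, 0, 0], [0, 0, 0], [0, 0, 0], [0, 0, 0]]' --rotation '[[0, 0, 0], [0, 0, 0], [0, 0, 0], [0, 0, 0], [0, 0, 0]]' --gripper '[185, 180, 175, 170, 165]'

```text
clock: 28.47
eef_pos: [0.4785, -0.1414, 0.0917]
eef_rot: [-179.7, -0.2, 93.1]
force: [-7.0, 7.6, -0.8]
finger_gap: 0.0313
gripper_force: 3.8
```

jog_arm --translation '[[0, 0, 0], [0, 0, 0], [0, 0, 0], [0, 0, 0], [0, 0, 0]]' --rotation '[[0, 0, 0], [0, 0, 0], [0, 0, 0], [0, 0, 0], [0, 0, 0]]' --gripper '[165, 165, 165, 165, 165]'

```text
clock: 28.88
eef_pos: [0.4785, -0.1413, 0.0917]
eef_rot: [-179.7, -0.2, 93.1]
force: [-7.3, 6.4, -1.2]
finger_gap: 0.0309
gripper_force: 3.8
```

```bash
python3 - <<'E'
from h import *
st(.0217);print(env.get_obs()['wrist_torque'],env.get_obs()['gripper_force'])
E
```

```text
28.8833 (np.float64(-0.03873496701333695), np.float64(-0.15183079970817825), np.float64(0.09167928408701966)) 0.030892956638889354 [-7.2799  6.4183 -1.2209] -58.886057165491316 tang -5.179327557415744 rad 6.218378548850385
[ 0.859   1.0166 -0.1174] 3.818118926428724
```

jog_arm --translation '[[0, 0, 0], [0, 0, 0], [0, 0, 0], [0, 0, 0], [0, 0, 0]]' --rotation '[[0, 0, 0], [0, 0, 0], [0, 0, 0], [0, 0, 0], [0, 0, 0]]' --gripper '[162, 159, 156, 153, 150]'

```text
clock: 29.3
eef_pos: [0.4789, -0.1416, 0.0919]
eef_rot: [-179.7, -0.2, 93.1]
force: [-6.0, 5.6, 0.3]
finger_gap: 0.0362
gripper_force: 3.2
```

jog_arm --translation '[[0, 0, 0], [0, 0, 0], [0, 0, 0], [0, 0, 0], [0, 0, 0]]' --rotation '[[0, 0, 0], [0, 0, 0], [0, 0, 0], [0, 0, 0], [0, 0, 0]]' --gripper '[145, 140, 135, 130, 130]'

```text
clock: 29.72
eef_pos: [0.4801, -0.1428, 0.0927]
eef_rot: [-179.9, -0.0, 93.1]
force: [-4.0, 3.4, 0.4]
finger_gap: 0.0434
gripper_force: 1.6
```

```bash
python3 - <<'E'
from h import *
st(.0217);print(env.get_obs()['wrist_torque'],env.get_obs()['gripper_force'])
E
```

```text
29.7167 (np.float64(-0.03696245813284564), np.float64(-0.15308097870800205), np.float64(0.09265197865815783)) 0.04338781089478092 [-4.0127  3.365   0.3611] -56.62190688131932 tang -2.1131199172299238 rad 3.863649473239409
[ 0.3135  0.59   -0.08  ] 1.6123627731576562
```

The geometry gives contact with the 40 mm blank at exactly -90°. The crank relaxes to the point where friction holds the clamp load, on the closed side of that. I finish letting go, then check.

jog_arm --translation '[[0, 0, 0], [0, 0, 0], [0, 0, 0], [0, 0, 0], [0, 0, 0]]' --rotation '[[0, 0, 0], [0, 0, 0], [0, 0, 0], [0, 0, 0], [0, 0, 0]]' --gripper '[110, 90, 60, 30, 0]'

```text
clock: 30.13
eef_pos: [0.4807, -0.1431, 0.093]
eef_rot: [180.0, 0.0, 93.1]
force: [0.3, 0.3, 0.6]
finger_gap: 0.0742
gripper_force: 0.0
```

jog_arm --translation '[[0, 0, 0], [0, 0, 0], [0, 0, 0], [0, 0, 0], [0, 0, 0]]' --rotation '[[0, 0, 0], [0, 0, 0], [0, 0, 0], [0, 0, 0], [0, 0, 0]]' --gripper '[0, 0, 0, 0, 0]'

```text
clock: 30.55
eef_pos: [0.4805, -0.143, 0.0928]
eef_rot: [-180.0, 0.0, 93.1]
force: [-0.6, 0.3, 0.2]
finger_gap: 0.088
gripper_force: 0.0
```

jog_arm --translation '[[0, 0, -0.02], [0, 0, -0.05], [0, 0, -0.09], [0, 0, -0.12], [0, 0, -0.13]]' --rotation '[[0, 0, 0], [0, 0, 0], [0, 0, 0], [0, 0, 0], [0, 0, 0]]' --gripper '[0, 0, 0, 0, 0]'

```text
clock: 30.97
eef_pos: [0.4816, -0.1436, 0.2273]
eef_rot: [179.7, 0.2, 93.1]
force: [0.6, -0.1, 0.2]
finger_gap: 0.0881
gripper_force: 0.0
```

```bash
python3 - <<'E'
from h import *
st()
s=snap('wrist','w11')
r=cams.place_of(s,'knob_centre')[0];print(r)
for t in(-40,-50,-60,-70,-80,-90,-100):
    q=np.radians(t);P=proj(s,[W(.045*np.sin(q),y,.09+.045*np.cos(q)) for y in(-.117,-.148,-.179)]);print(t,P.round(1).tolist())
g=s['color'].max(2).astype(int)
for row in(170,190,210): 
    c=np.nonzero(g[row,230:345]<70)[0]+230; print(row,c.min() if len(c) else 0,c.max() if len(c) else 0,len(c))
E
```

```text
30.9667 (np.float64(-0.03537805159655057), np.float64(-0.1537164543749141), np.float64(0.22732919853816827)) 0.08805999455334157 [ 0.6051 -0.1403  0.1641] -13.328385841857441 tang 0.6387866656160893 rad 0.01727859915243496
{'location': [276.5, 186.7], 'p': 0.57}
-40 [[306.8, 157.2], [298.5, 200.6], [290.7, 241.1]]
-50 [[298.5, 154.6], [290.6, 197.2], [283.2, 237.1]]
-60 [[291.9, 152.1], [284.4, 193.9], [277.4, 233.0]]
-70 [[287.3, 149.8], [280.1, 190.7], [273.4, 229.0]]
-80 [[284.6, 147.9], [277.7, 187.8], [271.2, 225.3]]
-90 [[283.7, 146.4], [277.0, 185.3], [270.7, 221.9]]
-100 [[284.7, 145.3], [278.1, 183.2], [271.9, 219.0]]
170 263 295 30
190 260 291 24
210 258 287 19
```

jog_arm --translation '[[0, 0, 0], [0, 0, 0], [0, 0, 0], [0, 0, 0], [0, 0, 0]]' --rotation '[[0, 0, 0], [0, 0, 0], [0, 0, 0], [0, 0, 0], [0, 0, 0]]' --gripper '[0, 0, 0, 0, 0]'

```text
clock: 31.48
eef_pos: [0.4803, -0.1429, 0.222]
eef_rot: [-179.9, -0.0, 93.1]
force: [-0.3, -0.3, 0.8]
finger_gap: 0.0883
gripper_force: 0.0
```

```bash
python3 - <<'E'
from h import *
def kn(s):
    T=cams.trace(s,'knob_centre')[0];m=np.array(T['pixels']);ys,xs=np.nonzero(m)
    d=(s['color'].max(2)<70);d[:130]=0;d[245:]=0;d[:,:245]=0;d[:,305:]=0;yy,xx=np.nonzero(d)
    return T['location'],xx.mean().round(2),yy.mean().round(2),len(xx)
a=snap('wrist');ta=env.get_obs()['clock'];pa=env.get_obs()['eef_pos'];print(ta,pa,kn(a))
tt=snap('top');S0=snap('scene')
for i in range(14): b=snap('wrist')
print(env.get_obs()['clock'],env.get_obs()['eef_pos'],kn(b))
print(np.abs(a['color'][130:245,245:305].astype(int)-b['color'][130:245,245:305]).max())
# pin angle: use crank arm in the image: candidate fit on dark mask
d=(b['color'].max(2)<70);d[:130]=0;d[250:]=0;d[:,:245]=0;d[:,305:]=0
ang=np.linspace(0,2*np.pi,24)
for t in range(-120,-40,8):
    q=np.radians(t);x0,z0=.045*np.sin(q),.09+.045*np.cos(q)
    P=proj(b,[W(x0+.0125*np.cos(u),y,z0+.0125*np.sin(u)) for y in(-.179,-.117) for u in ang])
    k=np.zeros(d.shape,np.uint8);cv2.fillConvexPoly(k,cv2.convexHull(P.astype(np.float32)).astype(np.int32),1);k=k>0
    print(t,round((k&d).sum()/(k|d).sum(),3),P.min(0).round(),P.max(0).round())
ys,xs=np.nonzero(d);print(xs.min(),xs.max(),ys.min(),ys.max())
cv2.imwrite('pics/k.png',cv2.resize(b['color'][90:260,220:360,::-1],None,fx=4,fy=3.5))
E
```

```text
31.5333 [ 0.4803 -0.1429  0.2223] ([280.7, 185.2], np.float64(279.84), np.float64(181.78), 2051)
32.3833 [ 0.4805 -0.143   0.2228] ([278.8, 182.9], np.float64(279.44), np.float64(181.28), 2043)
50
-120 0.46 [267. 143.] [309. 223.]
-112 0.584 [263. 143.] [306. 225.]
-104 0.698 [260. 144.] [304. 227.]
-96 0.751 [258. 144.] [303. 229.]
-88 0.721 [257. 145.] [303. 232.]
-80 0.67 [257. 147.] [304. 235.]
-72 0.555 [259. 148.] [306. 238.]
-64 0.439 [261. 150.] [310. 242.]
-56 0.29 [265. 151.] [315. 245.]
-48 0.193 [270. 153.] [321. 249.]
259 301 144 227
```

The crank is at rest about 10° past first contact, and this time I let it down slowly. One last numeric check of the blank, then I hand in.

```bash
python3 - <<'E'
from h import *
s=snap('top');ok=False
for t,z in(('blank_mid_centre',.104),('packing_low_centre',.077),('packing_high_centre',.085),('bottle',0),('oilcan',0),('wrench',0)):
    for r in cams.place_of(s,t)[:2]:
        v=V(atz(s,r['location'],z));print(t,np.round(r['location'],1),round(r['p'],2),np.round(v,4))
        if t[:7]=='blank_m' and abs(v[0])<.008 and abs(v[1]-.04)<.006: ok=True
print(ok)
if ok: print(close_job())
E
```

```text
blank_mid_centre [427.  176.7] 0.85 [ 0.1416 -0.3142  0.104 ]
blank_mid_centre [247.  221.2] 0.78 [0.0047 0.0359 0.104 ]
packing_low_centre [144.5 216.2] 0.74 [-0.0102  0.2495  0.077 ]
packing_low_centre [155.6 157.1] 0.74 [0.1159 0.2462 0.077 ]
packing_high_centre [120.2 212.4] 0.93 [-0.0094  0.2979  0.085 ]
bottle [199.8 204.4] 0.72 [0.0368 0.1532 0.    ]
oilcan [363.  163.7] 0.86 [ 0.1764 -0.2001  0.    ]
wrench [255.8 303. ] 0.67 [-0.1631 -0.0004  0.    ]
True
the job is handed in; nothing more can be done
None
```

I handed the job in at about 32 s of the 72 s. The mid blank is clamped near the middle of the jaws on the mid packing block that was already in the vise, with its top about 6 mm proud, and the low and high blocks are still on the green case. The doubt is how tight it is: I cranked to about 35 N at the knob, then retightened to about 25 N, but both times the crank turned back after I let go, to about 10° past first contact (uncertain by about as much), so the final clamp may be light.

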